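# Roll the engine cylinder into the wash bay and give it a burst of degreaser

## Task

Push the metal parts tray with the finned engine cylinder along the rollers, without lifting or tipping it, until it is fully home against the back stop of the wash bay. Only then press the cap of the leaning spray can right down and let it spring up again. Leave the tray home in the bay, and do not disturb the other things on the bench.

Things in the scene. Friction and masses are not known exactly. Their poses are not given: they have to be found in the camera images.
- tray: Open aluminium tray, 120 (x) by 110 (y) by 50 mm high, walls 3 mm, with a dark finned engine cylinder (74 x 70 mm, top 65 mm above the tray's underside) fixed in its middle; 0.4 to 0.85 kg. Stands free on the rollers. Origin: centre of its underside, z up. To send it into the bay, push on the outside of its +y wall.
- track: Fixed roller track, 150 mm wide (x), y from -191 to +220 mm; origin on the bench under its middle. The wash bay is at the -y end, the +y end is open. Ten free-turning rollers along x (26 mm thick, 30 mm apart, y -60 to +210 mm), tops 50 mm above the bench. Side guides 138 mm apart, 75 mm above the bench, narrow to 133 mm at the bay.
- bay (a point): Where the centre of the tray's underside lies when home (track frame 0, -130, 48 mm); axes as the track's. The bay is a steel box, open above and towards +y, flat floor 48 mm above the bench, side walls and back stop 85 mm above the bench; the back stop's face is 55 mm to -y of this point.
- cap_top (a point): Centre of the flat top of the can's black round push cap (40 mm across, 22 mm high), about 203 mm above the bench; moves with the cap. z: the can's axis, out of the cap, 30 degrees from vertical; press along -z. y is level. A white lamp tube (24 mm thick, 130 mm long, along y) hangs 100 mm higher than this point, 22 mm further from the robot: bring the hand in tilted, along the can's axis.
- cap (a joint): How far the cap is pressed: 0 up, 9 mm (0.009) at its end stop. A spring returns it; it takes about 2.5 N to start it and 10 N to reach the end stop. It counts as right down from 6 mm.
- stand: Fixed stand behind the bay, left or right of the oil tin, with a grey aluminium spray can (60 mm thick, 200 mm long with cap) clamped in it, leaning 30 degrees towards -x. Origin on the bench; base plate 90 mm wide, x -40 to +150 mm; cap top at (-43, 0, 203) mm. A lamp post (12 mm thick) rises at x = +138 mm to 340 mm above the bench and carries the lamp tube.
- oil_tin: Fixed squat oil tin, 80 mm across and 126 mm high with a screw cap, beside the stand behind the bay; not used. Origin: centre of its underside.
- spare_can: Bystander: loose upright grey spray can, 60 mm across, 190 mm high, at the far left. Origin: centre of its underside.
- paint_tin: Bystander: loose round tin, 100 mm across, 115 mm high, far left. Origin: centre of its underside.
- old_cylinder: Bystander: loose finned cylinder, 98 x 92 x 75 mm high, far right. Origin: centre of its underside.
- tub: Bystander: loose clear plastic cup, 100 mm across, 60 mm high, right. Origin: centre of its underside.
- wrench: Bystander: wrench 170 mm long lying flat, left of the track's open end. Origin: centre of its underside.
- driver: Bystander: screwdriver 180 mm long lying flat to the right of the bay. Origin: centre of its underside.
- carton: Bystander: cardboard box 110 x 150 x 70 mm high, left. Origin: centre of its underside.
Mind the look-alikes: they are no part of the job. Leave any green or pink look-alike of the tray alone.

How it is judged:
By the outcome, as a careful person would: the job done as asked, in the order asked, and still so for the second after the job is handed in, with the robot touching nothing.
It also fails if it takes over 53 s, if anything falls off the work surface, if the arm or the gripper's body presses on something with over 40 N, if the wrist force passes 120 N, or if a joint passes its speed limit or range.

## Robot

A 6-joint arm with a two-finger parallel gripper is mounted at the origin on the work surface. World frame = base frame: x ahead of the robot, y to its left, z up, the work surface at z = 0. Lengths are in m, angles in rad, forces in N, time in s.
With the tool pointing down it reaches from about 0.425 to 0.95 m from the base axis. Payload 14.7 kg.
Tool frame: the origin (TCP) lies on the centre line of the jaws, within the pads' length; the fingertips stand 8 mm ahead of it and the grasp point (between the pads) lies 11 mm behind it (finger_overhang is the distance from the TCP to the fingertips, in m); x points along the fingers, y is the direction in which the jaws open and shut, and the axes are right-handed (so a half turn about x gives the same grasp; the last joint's range is limited). The gripper opens to 85 mm and grips with 20 to 120 N. Pads are 22 mm wide; open, the fingers measure 114 mm over their backs; the gripper's body (76 mm by 85 mm) begins 54 mm behind the grasp point. The pads swing forward as they close: fully open they stand 13 mm farther back than shut.
Start: joints at [-1.327, 0.48, 1.596, -0, 1.065, -0.047], TCP at [0.186, -0.623, 0.215] pointing down, gripper open.
Joint ranges: [-2.75, 2.75], [-0.82, 2.05], [0.23, 2.67], [-1.56, 4.7], [0.09, 2.69], [-2.92, 2.92]. Speed limits (rad/s): [1.89, 1.89, 2.39, 3.01, 3.01, 3.01].

## Interface

Orientations are given as a 3x3 rotation matrix whose columns are the frame's x, y, z axes.
In Python, from plant import get_state, snapshot, close_job, spot_in, silhouettes, finger_overhang gives the robot as it stands. The module is installed in compiled form; this text tells all that it offers.
- The arm moves only by the shell command python3 -m crank 'ROWS' [FORCE]. ROWS is JSON, a list that holds one entry, the list of rows, each a list of 5 numbers: the gripper's target within -1 to 1 (fully open at 1, half-way at 0, shut at -1), then the shift along the tool's x, y, z in cm, then the turn about the tool's x in rad. A call has 1 to 20 rows; each row shifts and turns the commanded pose from where the row before left it, along the tool's axes as they then stand; what a row does not reach is not made up. A row lasts 1/12 s, in which the tool goes at most 41.7 mm and 7.16 degrees, less where a joint would pass 70% of its speed; a pose out of reach is approached as far as the arm can. A call with a gripper value outside its range is refused whole. The fingers move at their own pace and stop on an object; FORCE is the grip in N (left out, the last holds). Time passes only in rows, so rows that do not move let the fingers close. It gives the time, the measured TCP pose, the force and the opening at its end, in the units of the state.
- get_state(): the state, without advancing time (a new reading comes with each control period).
- snapshot(name): name is "side" or "top" or "wrist"; returns a dict with "image" (480x640x3 uint8, red, green, blue), "fx", "fy", "cx", "cy" (pixels), "T" (4x4, takes a point from camera to world coordinates). Camera axes: x right, y down, z forward; pixel columns grow to the right and rows downward; lengths in m; the calibration is good to about 2 mm. A picture is of the moment at which its call begins. There is no depth.
- close_job(): hands the job in, once; it reports no verdict.
Trained networks look in the newest picture that a camera, given by its name, has taken for a name from the list of things; names that differ only in an ending like _2 or _b are one class to them, and where a whole thing is asked for, a point or a joint stands for the part that bears it (a point fixed in the world has none). Each returns a list of dicts, best first, with "score" (0 to 1); they miss things now and then, are a little off and sometimes report something else, mostly with a low value. They report only what shows in the picture. A call takes as long as a camera call. They do not tell look-alikes from the thing itself.
- spot_in(camera, query): "rect" ([left, top, right, bottom] in pixels, round what is visible of it).
- silhouettes(camera, query): "mask" (480x640 bool, what is visible of it) and "rect" ([left, top, right, bottom] in pixels, round what is visible of it).
The state is a dict: "time": time; "q": joint angles; "joint_velocities": joint speeds; "joint_torque": joint torques, N m; "tcp_pos": TCP position; "tcp_rot": TCP orientation; "contact_force": force on the tool from outside, world axes, zero at the start; "ft_torque": the same for the moment, N m; "width": finger opening in m.
Only numpy, scipy, OpenCV 4.12 (cv2) and the standard library are available. Lean on these libraries where they do the work, as an engineer would, in place of code of your own. Each camera call takes 0.05 s, during which the arm holds its last target.

## Working session

There is one attempt and no reset: what is moved stays moved. The work goes in short steps, Python scripts to look and compute and a shell command to move; the robot and the scene stay as the last step left them, time stands still between calls to the robot, and variables do not carry over. Pictures are saved under pics/ and viewed, and the job is handed in when it is done.

```bash
ls; mkdir -p pics; python3 - <<'E'
from plant import *
import cv2,numpy as np
s=get_state(); print({k:np.round(v,3).tolist() for k,v in s.items()})
for n in ["side","top","wrist"]:
    d=snapshot(n); cv2.imwrite(f"pics/{n}0.png",d["image"][:,:,::-1]); print(n,d["fx"],d["fy"],d["cx"],d["cy"],np.round(d["T"],3).tolist())
    for q in ["tray","track","stand","oil_tin","cap_top"]:
        print(q,[(round(r["score"],2),np.round(r["rect"]).tolist()) for r in spot_in(n,q)])
print(finger_overhang)
E
```

```text
pics
{'time': 0.0, 'q': [-1.327, 0.481, 1.597, 0.0, 1.065, -0.047], 'joint_velocities': [0.0, 0.003, 0.001, -0.0, -0.0, 0.002], 'joint_torque': [-0.001, -95.066, -43.018, -0.0, 0.012, -0.0], 'tcp_pos': [0.186, -0.622, 0.214], 'tcp_rot': [[-0.0, 0.287, -0.958], [0.001, -0.958, -0.287], [-1.0, -0.001, -0.0]], 'contact_force': [-0.503, 0.655, -0.597], 'ft_torque': [-0.019, 0.011, -0.006], 'width': 0.085}
side 524.5457398227859 524.5457398227859 318.65320023431497 241.02441906070513 [[-0.751, -0.376, 0.543, -0.148], [-0.66, 0.396, -0.638, 0.893], [0.025, -0.838, -0.546, 0.872], [0.0, 0.0, 0.0, 1.0]]
tray [(0.94, [292.0, 261.0, 358.0, 309.0]), (0.84, [207.0, 226.0, 260.0, 262.0]), (0.67, [333.0, 328.0, 412.0, 398.0]), (0.66, [299.0, 190.0, 353.0, 225.0])]
track [(0.63, [264.0, 234.0, 424.0, 350.0])]
stand [(0.64, [272.0, 132.0, 350.0, 269.0]), (0.43, [422.0, 211.0, 444.0, 240.0])]
oil_tin [(0.55, [342.0, 200.0, 372.0, 248.0])]
cap_top [(0.51, [320.0, 195.0, 336.0, 211.0])]
top 533.5348478828671 533.5348478828671 323.2946451587929 237.94554374802698 [[0.018, -0.997, 0.078, 0.459], [-1.0, -0.017, 0.004, 0.022], [-0.003, -0.078, -0.997, 1.631], [0.0, 0.0, 0.0, 1.0]]
tray [(0.94, [396.0, 144.0, 443.0, 191.0]), (0.89, [249.0, 317.0, 290.0, 352.0]), (0.65, [212.0, 279.0, 233.0, 336.0]), (0.58, [276.0, 240.0, 318.0, 288.0]), (0.58, [277.0, 127.0, 323.0, 174.0])]
track [(0.62, [251.0, 233.0, 398.0, 302.0])]
stand [(0.69, [331.0, 138.0, 386.0, 224.0])]
oil_tin [(0.58, [387.0, 204.0, 416.0, 238.0])]
cap_top [(0.59, [350.0, 211.0, 363.0, 227.0])]
wrist 406.6937506332006 406.6937506332006 319.8900684899894 238.9054606968219 [[0.286, -0.908, -0.305, 0.265], [-0.958, -0.271, -0.093, -0.599], [0.001, 0.319, -0.948, 0.374], [0.0, 0.0, 0.0, 1.0]]
tray []
track []
stand []
oil_tin []
cap_top []
0.008
```

View pics/side0.png

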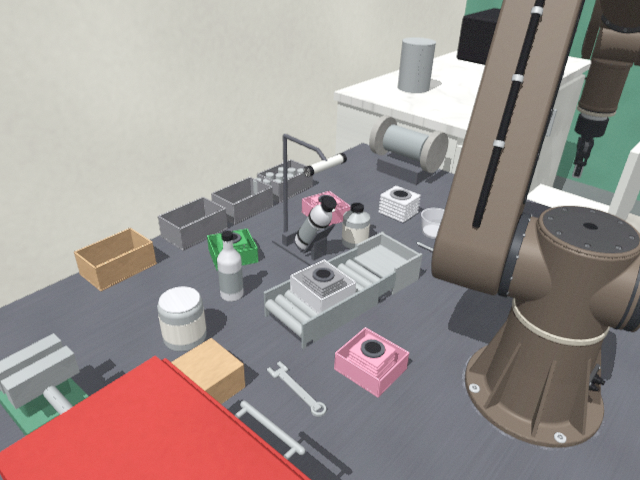

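View pics/top0.png

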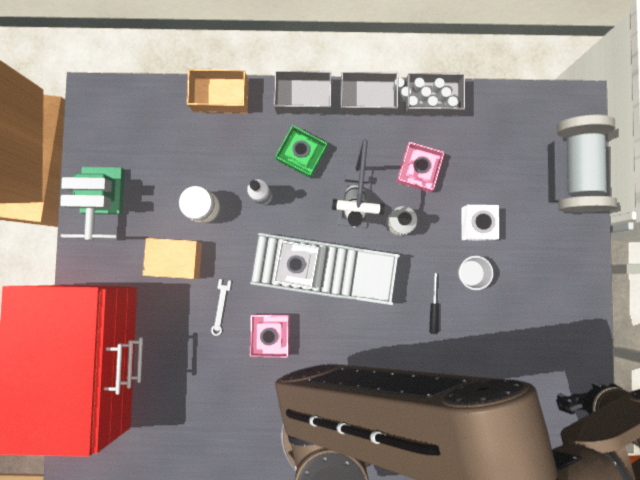

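```bash
python3 - <<'E'
import cv2
a=cv2.imread("pics/top0.png")[110:360,190:460]; cv2.imwrite("pics/top0c.png",cv2.resize(a,None,fx=2.4,fy=2.4,interpolation=cv2.INTER_CUBIC)[:600,:800])
a=cv2.imread("pics/side0.png")[120:360,180:480]; cv2.imwrite("pics/side0c.png",cv2.resize(a,None,fx=2.5,fy=2.5,interpolation=cv2.INTER_CUBIC)[:600,:800])
E
```

```text
(no output)
```

View pics/top0c.png

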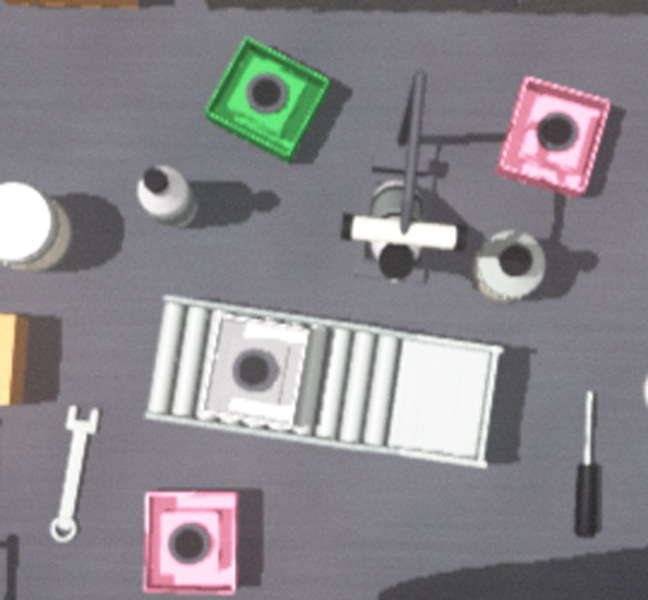

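View pics/side0c.png

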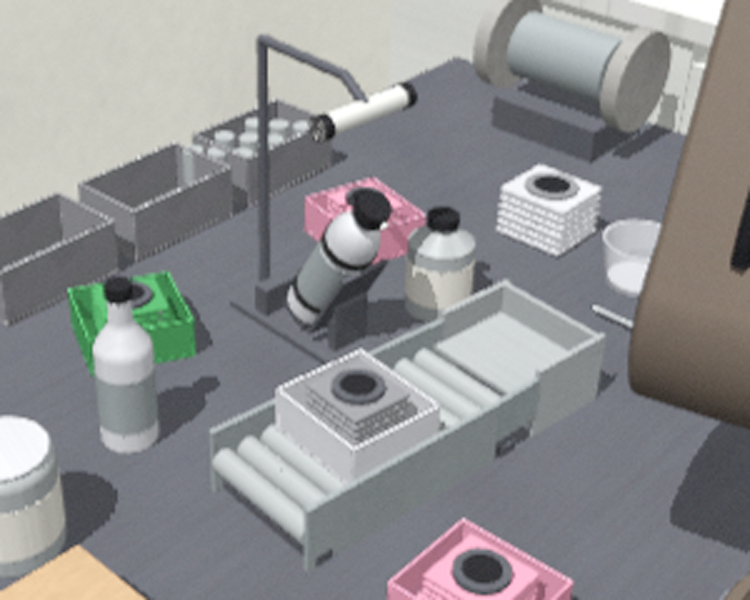

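The tray on the rollers is the bare-aluminium one: top (297,264), side (324,285). Its look-alikes are green at top (300,150), pink at (422,167) and pink at (269,336). Only the grey one stands on the roller track, and the enlarged crop confirms it. Next I'll measure the track, tray and cap.

```bash
cat > h.py <<'E'
import numpy as np,cv2
from scipy.optimize import least_squares
from plant import *
def proj(d,P):
    P=np.atleast_2d(P); T=np.linalg.inv(d["T"]); c=P@T[:3,:3].T+T[:3,3]
    return np.c_[d["fx"]*c[:,0]/c[:,2]+d["cx"],d["fy"]*c[:,1]/c[:,2]+d["cy"]]
def ray(d,p):
    v=np.array([(p[0]-d["cx"])/d["fx"],(p[1]-d["cy"])/d["fy"],1.]); return d["T"][:3,3],d["T"][:3,:3]@v
def at_z(d,p,z):
    o,v=ray(d,p); return o+v*(z-o[2])/v[2]
def tri(ds,ps):
    A=[];b=[]
    for d,p in zip(ds,ps):
        o,v=ray(d,p); v=v/np.linalg.norm(v); M=np.eye(3)-np.outer(v,v); A.append(M); b.append(M@o)
    X=np.linalg.lstsq(np.vstack(A),np.hstack(b),rcond=None)[0]
    return X,[np.linalg.norm(proj(d,X)[0]-p) for d,p in zip(ds,ps)]
def fr(x,y,a,P):
    P=np.atleast_2d(P); c,s=np.cos(a),np.sin(a)
    return np.c_[x+c*P[:,0]-s*P[:,1],y+s*P[:,0]+c*P[:,1],P[:,2]]
E
python3 - <<'E'
from h import *
t=snapshot("top"); s=snapshot("side")
def full(c,x0,y0,f): return np.array([x0+c[0]/f,y0+c[1]/f])
T=lambda x,y: full((x,y),190,110,2.4); S=lambda x,y: full((x,y),180,120,2.5)
# corners: bay far(+x),bay near(-x), open far, open near
for n,p in dict(bf=T(500,347),bn=T(486,466)).items(): print(n,at_z(t,p,.085))
for n,p in dict(of=T(166,297),on=T(147,417)).items(): print(n,at_z(t,p,.075))
# side: bay far top corner (503,283), bay near top (604,336), open near top (306,507), open far top (212,430)
for n,p in dict(bf=S(503,283),bn=S(604,336)).items(): print(n,at_z(s,p,.085))
for n,p in dict(of=S(212,430),on=S(306,507)).items(): print(n,at_z(s,p,.075))
print("tray top rim corners(top cam) ", [at_z(t,T(*c),.1).round(4).tolist() for c in [(219,312),(311,322),(198,417),(301,431)]])
for q in ["tray","cap_top","oil_tin","stand","cap"]:
    ms=[]
    for n in ["top","side"]:
        r=silhouettes(n,q)
        print(q,n,[(round(a["score"],2),a["rect"],np.argwhere(a["mask"]).mean(0)[::-1].round(1).tolist()) for a in r])
E
```

```text
bf [ 0.5350068 -0.1892823  0.085    ]
bn [ 0.39194482 -0.17345434  0.085     ]
of [0.58942067 0.21702909 0.075     ]
on [0.44318667 0.23610543 0.075     ]
bf [ 0.53267136 -0.17873559  0.085     ]
bn [ 0.39185707 -0.16661175  0.085     ]
of [0.5897942  0.22056994 0.075     ]
on [0.44887322 0.23934301 0.075     ]
tray top rim corners(top cam)  [[0.5704, 0.1498, 0.1], [0.5603, 0.0393, 0.1], [0.4445, 0.1719, 0.1], [0.4301, 0.0489, 0.1]]
tray top [(0.76, [250.3, 315.1, 291.2, 353.2], [269.6, 334.6]), (0.65, [276.4, 239.3, 317.8, 286.9], [296.2, 263.8]), (0.6, [396.2, 144.1, 444.5, 191.4], [420.1, 166.2]), (0.57, [278.5, 128.9, 324.5, 174.9], [301.0, 150.7]), (0.34, [147.4, 237.0, 204.9, 277.7], [172.4, 257.8])]
tray side [(0.89, [334.3, 328.3, 408.4, 398.4], [370.7, 361.6]), (0.77, [301.7, 191.6, 349.6, 223.4], [325.6, 205.7]), (0.67, [206.7, 228.5, 262.3, 267.9], [234.8, 247.0]), (0.65, [290.3, 258.8, 354.4, 311.9], [321.0, 286.5])]
cap_top top [(0.59, [351.2, 209.4, 362.4, 224.1], [355.3, 217.6]), (0.52, [386.7, 203.5, 419.0, 238.1], [401.6, 219.9])]
cap_top side []
oil_tin top [(0.85, [385.9, 206.0, 417.7, 236.8], [401.6, 220.6])]
oil_tin side [(0.67, [342.7, 204.2, 373.1, 251.6], [354.8, 225.9])]
stand top [(0.96, [330.8, 139.6, 386.2, 226.8], [355.9, 192.8])]
stand side [(0.93, [273.6, 135.1, 348.5, 267.1], [309.7, 216.0])]
cap top [(0.62, [349.9, 207.9, 363.8, 225.2], [354.8, 217.9])]
cap side [(0.53, [218.0, 232.0, 244.0, 303.6], [229.2, 269.5]), (0.45, [321.2, 196.5, 337.0, 212.5], [328.3, 204.7])]
```

```bash
cat >> h.py <<'E'
def wire(img,d,P,col,closed=True):
    q=np.round(proj(d,P)*8).astype(int); cv2.polylines(img,[q.reshape(-1,1,2)],closed,col,1,cv2.LINE_AA,3)
E
python3 - <<'E'
from h import *
t=snapshot("top"); s=snapshot("side")
T=lambda x,y: np.array([190+x/2.4,110+y/2.4]); S=lambda x,y: np.array([180+x/2.5,120+y/2.5])
M=np.array([[.07,-.191,.085],[-.07,-.191,.085],[.072,.22,.075],[-.072,.22,.075]])
pt=np.array([T(500,347),T(486,466),T(166,297),T(147,417)]); ps=np.array([S(503,283),S(604,336),S(212,430),S(306,507)])
f=lambda v:np.r_[(proj(t,fr(*v,M))-pt).ravel(),(proj(s,fr(*v,M))-ps).ravel()]
r=least_squares(f,[.49,.02,.13],loss="soft_l1"); print(r.x,np.degrees(r.x[2]),r.fun.round(1).reshape(-1,2).tolist())
tr=r.x; bay=fr(*tr,[[0,-.13,.048]])[0]; print("bay",bay)
# cap
c,e=tri([t,s],[(355.1,217.7),(328.5,204.6)]); print("cap centroid",c,e)
c2,e2=tri([t,s],[T(396,262),S(371,208)]); print("cap handpicked",c2,e2)
# tray: fit centre along track with yaw
np.save("track.npy",tr)
B=lambda h,hx,hy,z:np.array([[hx,hy,z],[-hx,hy,z],[-hx,-hy,z],[hx,-hy,z]])
for d,n in((t,"top"),(s,"side")):
    im=d["image"][:,:,::-1].copy()
    box=(110,190,250,270,2.9) if n=="top" else (120,180,240,300,2.6)
    y0,x0,h,w,k=box
    k=2.4 if n=="top" else 2.5
    im=cv2.resize(im[y0:y0+h,x0:x0+w],None,fx=k,fy=k,interpolation=cv2.INTER_CUBIC)
    dd=dict(d); dd["fx"]*=k; dd["fy"]*=k; dd["cx"]=(d["cx"]-x0)*k; dd["cy"]=(d["cy"]-y0)*k
    wire(im,dd,fr(*tr,[[.069,.22,.075],[-.069,.22,.075],[-.069,-.065,.075],[.069,-.065,.075]]),(0,0,255))
    wire(im,dd,fr(*tr,[[.0665,-.185,.085],[-.0665,-.185,.085],[-.0665,-.07,.085],[.0665,-.07,.085]]),(255,0,0))
    for ty in (.085,): wire(im,dd,fr(*tr,[[.06,ty+.055,.1],[-.06,ty+.055,.1],[-.06,ty-.055,.1],[.06,ty-.055,.1]]),(0,200,0))
    cv2.imwrite(f"pics/ov_{n}.png",im)
E
```

```text
[ 0.48914328  0.01030469 -0.13225184] -7.577472410767593 [[-0.4, 0.6], [-1.3, -0.9], [-0.6, -0.0], [-0.6, -1.3], [1.8, -1.4], [-0.2, -0.9], [0.6, -0.3], [1.1, 0.1]]
bay [ 0.47200061 -0.11856008  0.048     ]
cap centroid [ 0.62855572 -0.05654537  0.18931603] [np.float64(0.20606938288151586), np.float64(0.209819836779768)]
cap handpicked [ 0.62533885 -0.05487811  0.19526085] [np.float64(0.8918840553269249), np.float64(0.9081647135203178)]
```

View pics/ov_top.png

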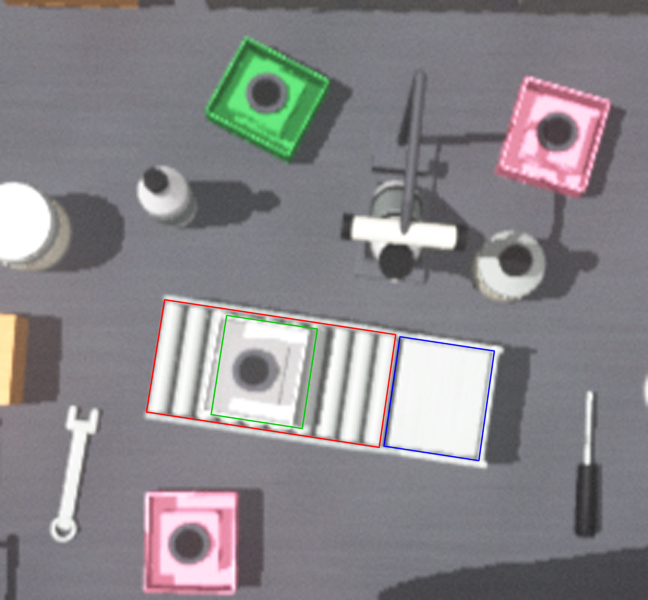

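View pics/ov_side.png

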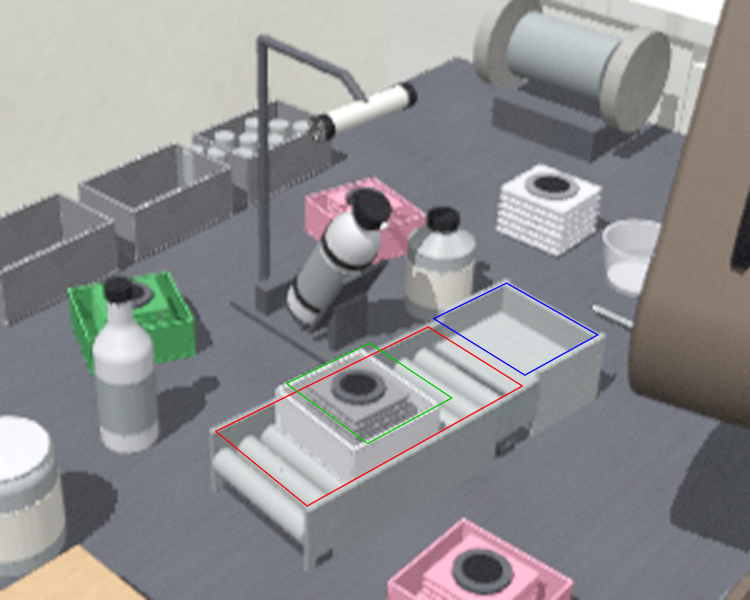

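```bash
python3 - <<'E'
from h import *
tr=np.load("track.npy"); c,s=np.cos(tr[2]),np.sin(tr[2]); R=np.array([[c,-s],[s,c]])
loc=lambda p:((np.array(p)[:2]-tr[:2])@R)
print("tray rim corners in track frame",[loc(p).round(3).tolist() for p in [[.5704,.1498],[.5603,.0393],[.4445,.1719],[.4301,.0489]]])
d=snapshot("top")
print("cyl hole",loc(at_z(d,(190+254/2.4,110+369/2.4),.113)).round(4))
d2=snapshot("side"); print("cyl hole side",loc(at_z(d2,(180+358/2.5,120+386/2.5),.113)).round(4))
st=get_state(); print("start in track",loc(st["tcp_pos"]),st["tcp_pos"][2])
a=cv2.resize(d["image"][225:315,240:410,::-1],None,fx=4.6,fy=4.6,interpolation=cv2.INTER_CUBIC); cv2.imwrite("pics/trk.png",a)
E
```

```text
tray rim corners in track frame [[0.062, 0.149], [0.067, 0.038], [-0.066, 0.154], [-0.064, 0.03]]
cyl hole [0.0006 0.0963]
cyl hole side [-0.0014  0.1001]
start in track [-0.21660607 -0.66738666] 0.2148916690432848
```

View pics/trk.png

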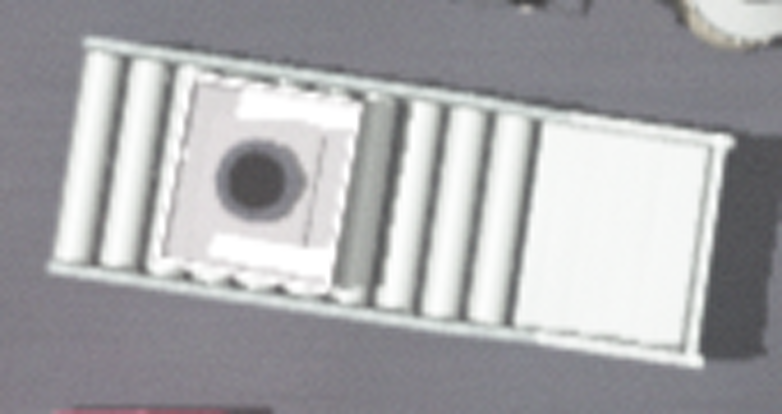

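```bash
python3 -m crank '[[[0,0,0,0,-0.115],[0,0,0,0,-0.115],[0,0,0,0,-0.115],[0,0,0,0,-0.115],[0,0,0,0,-0.115],[0,0,0,0,-0.115],[0,0,0,0,-0.115],[0,0,0,0,-0.115],[0,0,0,0,-0.115],[0,0,0,0,-0.112],[0,0,0,0,0]]]'; python3 -c "
from h import *
s=get_state(); print(s['tcp_rot'].round(3),s['q'])" 
```

```text
time: 2.62
tcp_pos: [0.1864, -0.6227, 0.2149]
tcp_rot: [[-0.0, 0.992, -0.127], [0.0, -0.127, -0.992], [-1.0, -0.0, -0.0]]
contact_force: [-0.3, 0.3, -0.4]
width: 0.0426
[[-0.     0.992 -0.127]
 [ 0.    -0.127 -0.992]
 [-1.    -0.    -0.   ]] [-1.32660768e+00  4.80214404e-01  1.59630480e+00 -1.52383205e-05
  1.06509113e+00 -1.19955706e+00]
```

```bash
python3 -m crank '[[[0,0,3.1,-2.4,0],[0,0,3.1,-2.4,0],[0,0,3.1,-2.4,0],[0,0,3.1,-2.4,0],[0,0,3.1,-2.4,0],[0,0,3.1,-2.4,0],[0,0,3.1,-2.4,0],[0,0,0,-3.5,0],[0,0,0,-3.5,0],[0,0,0,-3.5,0],[0,0,0,-3.5,0],[0,0,0,-3.5,0],[0,0,0,-3.5,0],[0,0,0,-3.5,0],[0,0,0,-3.5,0],[0,0,0,-3.5,0],[0,0,0,-3.5,0],[0,0,0,-3.5,0],[0,0,0,-3.5,0],[0,0,0,0,0]]]'; cat >> h.py <<'E'
def here():
    tr=np.load("track.npy"); c,s=np.cos(tr[2]),np.sin(tr[2]); R=np.array([[c,-s],[s,c]])
    st=get_state(); print("track xy",((np.array(st["tcp_pos"])[:2]-tr[:2])@R).round(4),"z",round(st["tcp_pos"][2],4),"yaw",np.degrees(np.arctan2(st["tcp_rot"][1][1],st["tcp_rot"][0][1])).round(2),"F",np.round(st["contact_force"],2),"w",st["width"],"t",st["time"],"q",np.round(st["q"],2))
E
python3 -c "
from h import *
here()"
```

```text
time: 4.28
tcp_pos: [0.4797, -0.0639, 0.2151]
tcp_rot: [[0.0, 0.991, -0.134], [0.001, -0.134, -0.991], [-1.0, 0.0, -0.001]]
contact_force: [0.2, 0.2, 0.5]
width: 0.0426
track xy [ 0.0004 -0.0748] z 0.2151 yaw -7.71 F [0.23 0.23 0.45] w 0.04257483233720648 t 4.2833 q [-0.2   0.25  1.97  0.    0.93 -0.06]
```

```bash
python3 -m crank '[[[0,0,0,-3.3,0],[0,0,0,-3.3,0],[0,0,0,-3.3,0],[0,0,0,-3.3,0],[0,0,0,-3.3,0],[0,0,0,-3.3,0],[0,0,0,-3.3,0],[0,0,0,-3.4,0],[0,3,0,0,0],[0,3,0,0,0],[0,0,0,0,0]]]'; 
python3 -c "
from h import *
here()
for n in ('side','wrist','top'):
    cv2.imwrite('pics/%s1.png'%n,snapshot(n)['image'][:,:,::-1])"
```

```text
time: 5.2
tcp_pos: [0.5118, 0.1936, 0.1507]
tcp_rot: [[-0.006, 0.991, -0.135], [-0.002, -0.135, -0.991], [-1.0, -0.006, 0.003]]
contact_force: [-1.4, -0.4, -1.5]
width: 0.0426
track xy [-0.0017  0.1847] z 0.1507 yaw -7.76 F [-1.4  -0.44 -1.47] w 0.04260240540288229 t 5.2 q [ 0.31  0.42  1.89 -0.    0.84  0.44]
```

View pics/side1.png

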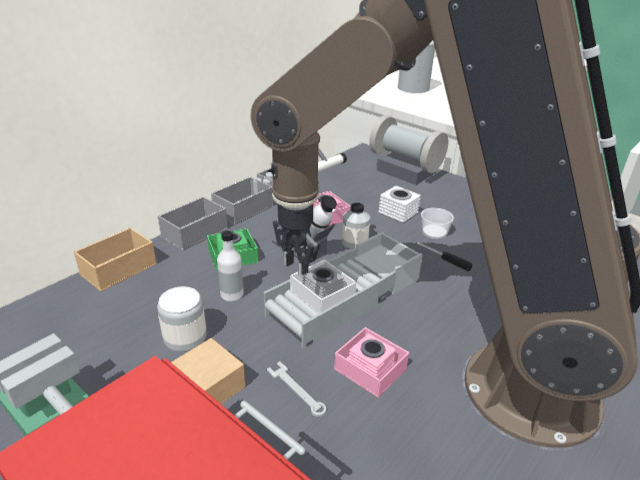

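View pics/wrist1.png

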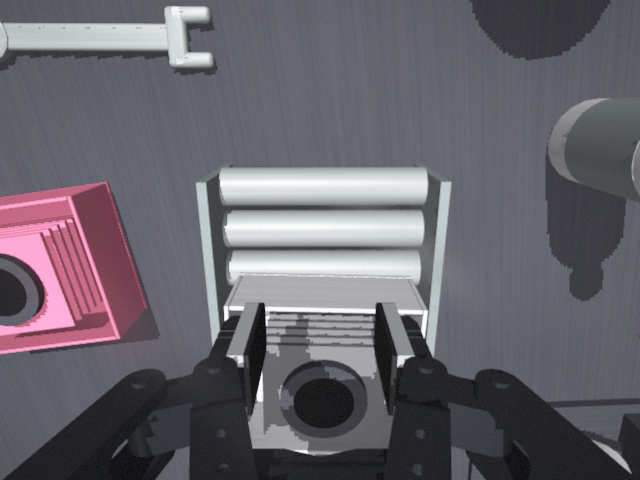

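```bash
python3 - <<'E'
from h import *
here()
tr=np.load("track.npy"); c,s=np.cos(tr[2]),np.sin(tr[2]); R=np.array([[c,-s],[s,c]])
w=snapshot("wrist"); 
for p in [(235,308),(325,308),(420,308)]: print("rim",((at_z(w,p,.1)[:2]-tr[:2])@R).round(4))
for p in [(325,277)]: print("wall foot",((at_z(w,p,.05)[:2]-tr[:2])@R).round(4))
S=snapshot("side"); T=get_state()["tcp_pos"]
for dz in (0,.05,.1,.15,.2,.25,.3): print(dz,proj(S,T+[0,0,dz]).round(0), proj(S,T+S["T"][:3,0]*.05+[0,0,dz]).round(0))
E
```

```text
track xy [0.0015 0.1852] z 0.1558 yaw -7.75 F [ 0.81 -0.26  0.07] w 0.0429764637386171 t 5.35 q [ 0.3   0.41  1.89 -0.    0.84  0.44]
rim [-0.0487  0.1518]
rim [0.0045 0.1516]
rim [0.0607 0.1514]
wall foot [0.0051 0.1493]
0 [[295. 273.]] [[317. 273.]]
0.05 [[295. 254.]] [[317. 254.]]
0.1 [[295. 236.]] [[318. 236.]]
0.15 [[295. 216.]] [[318. 216.]]
0.2 [[295. 195.]] [[319. 195.]]
0.25 [[295. 173.]] [[320. 173.]]
0.3 [[295. 150.]] [[320. 150.]]
```

```bash
python3 -m crank '[[[0,3,0,0,0],[0,3,0,0,0],[0,2.2,0,0,0],[0,0,0,0,0],[0,0,0,1,0],[0,0,0,1,0],[0,0,0,0.5,0],[0,0,0,0.5,0],[0,0,0,0.5,0],[0,0,0,0,0]]]'; 
python3 -c "
from h import *
here()
for n in ('wrist',):
    cv2.imwrite('pics/%s2.png'%n,snapshot(n)['image'][:,:,::-1])"
```

```text
time: 6.28
tcp_pos: [0.5102, 0.1583, 0.0736]
tcp_rot: [[0.001, 0.991, -0.133], [0.0, -0.133, -0.991], [-1.0, 0.001, -0.0]]
contact_force: [-0.2, -0.1, -0.4]
width: 0.0426
track xy [0.0013 0.1495] z 0.0736 yaw -7.67 F [-0.16 -0.12 -0.4 ] w 0.04258955781863686 t 6.2833 q [ 0.24  0.51  1.99 -0.    0.64  0.38]
```

View pics/wrist2.png

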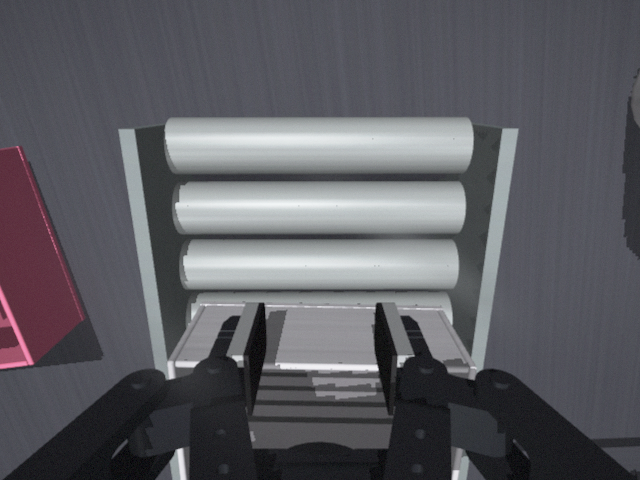

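```bash
python3 -m crank '[[[0,0,0,0.4,0],[0,0,0,0.6,0],[0,0,0,0.8,0],[0,0,0,0.8,0],[0,0,0,0.8,0],[0,0,0,0.8,0],[0,0,0,0.8,0],[0,0,0,0.8,0],[0,0,0,0.8,0],[0,0,0,0.8,0],[0,0,0,0.8,0],[0,0,0,0.8,0],[0,0,0,0.8,0],[0,0,0,0.8,0],[0,0,0,0.8,0],[0,0,0,0.8,0],[0,0,0,0.8,0],[0,0,0,0.6,0],[0,0,0,0.4,0],[0,0,0,0.2,0]]]'; 
python3 -c "
from h import *
here()
for n in ('wrist','top'):
    cv2.imwrite('pics/%s3.png'%n,snapshot(n)['image'][:,:,::-1])"
```

```text
time: 8.0
tcp_pos: [0.4909, 0.0179, 0.0729]
tcp_rot: [[-0.0, 0.991, -0.133], [-0.0, -0.133, -0.991], [-1.0, -0.0, 0.0]]
contact_force: [-0.3, 0.6, 0.2]
width: 0.0429
track xy [0.0007 0.0078] z 0.0729 yaw -7.65 F [-0.34  0.64  0.19] w 0.042885950774743505 t 8.0 q [-0.03  0.47  2.08 -0.    0.59  0.11]
```

View pics/wrist3.png

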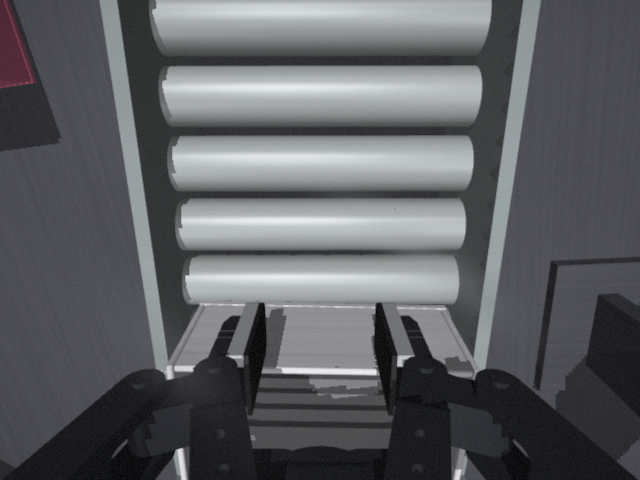

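View pics/top3.png

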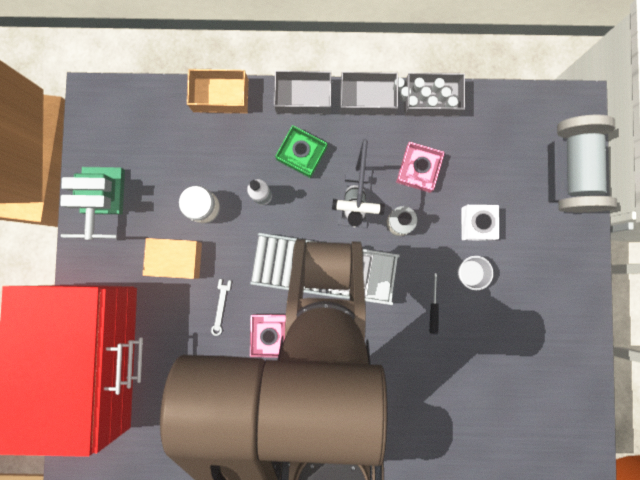

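```bash
python3 -m crank '[[[0,0,0,0.4,0],[0,0,0,0.5,0],[0,0,0,0.5,0],[0,0,0,0.5,0],[0,0,0,0.5,0],[0,0,0,0.5,0],[0,0,0,0.5,0],[0,0,0,0.5,0],[0,0,0,0.5,0],[0,0,0,0.5,0],[0,0,0,0.5,0],[0,0,0,0.4,0],[0,0,0,0.3,0],[0,0,0,0,0]]]'; 
python3 -c "
from h import *
here()"
```

```text
time: 9.27
tcp_pos: [0.4829, -0.0425, 0.0729]
tcp_rot: [[-0.0, 0.991, -0.133], [-0.0, -0.133, -0.991], [-1.0, -0.0, 0.0]]
contact_force: [0.4, 3.1, -1.3]
width: 0.0429
track xy [ 0.0008 -0.0531] z 0.0729 yaw -7.65 F [ 0.37  3.07 -1.29] w 0.04288444300345508 t 9.2667 q [-0.15  0.47  2.1  -0.    0.58 -0.02]
```

```bash
python3 -m crank '[[[0,0,0,0.2,0],[0,0,0,0.2,0],[0,0,0,0.2,0],[0,0,0,0.2,0],[0,0,0,0,0]]]'|grep -E "pos|force"; python3 -m crank '[[[0,0,0,0.15,0],[0,0,0,0.15,0],[0,0,0,0,0]]]'|grep -E "pos|force"; 
python3 -c "
from h import *
here()"
```

```text
tcp_pos: [0.4819, -0.0501, 0.0729]
contact_force: [0.9, 0.3, -0.5]
tcp_pos: [0.4817, -0.0515, 0.073]
contact_force: [3.2, 24.6, 0.7]
track xy [ 0.0008 -0.0622] z 0.073 yaw -7.68 F [ 3.23 24.63  0.73] w 0.042726235373653214 t 9.9333 q [-0.17  0.46  2.1   0.    0.58 -0.04]
```

```bash
python3 - <<'E'
from h import *
for n in ('wrist','side'):
    d=snapshot(n);im=d['image'][:,:,::-1]
    if n=='side': im=cv2.resize(im[220:340,240:440],None,fx=4,fy=4,interpolation=cv2.INTER_CUBIC)
    cv2.imwrite('pics/%s4.png'%n,im)
E
```

```text
(no output)
```

View pics/wrist4.png

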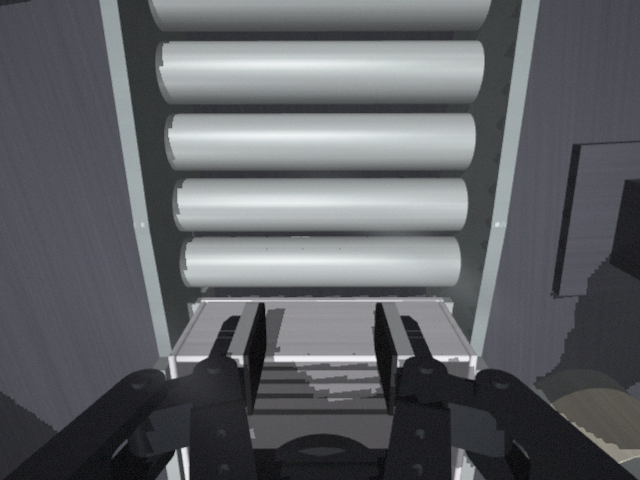

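View pics/side4.png

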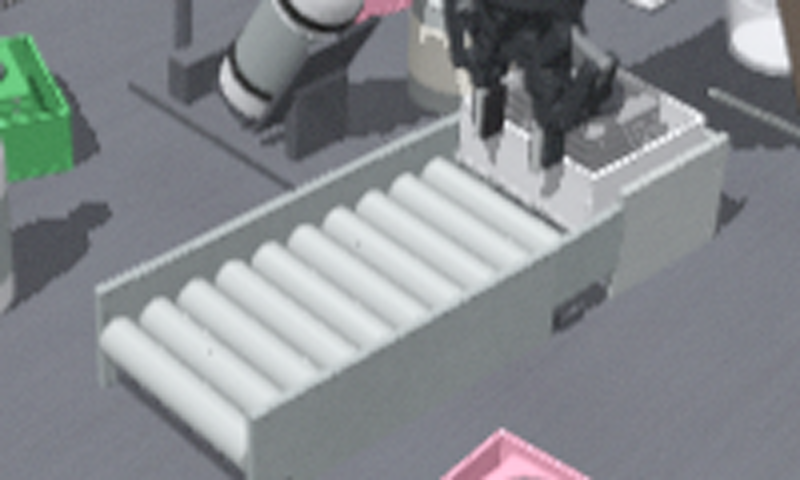

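```bash
python3 -m crank '[[[0,0,0,0.1,0],[0,0,0,0,0],[0,0,0,-0.3,0],[0,0,0,-0.7,0],[0,0,0,-2,0],[0,0,0,-2,0],[0,-4,0,0,0],[0,-4,0,0,0],[0,-4,0,0,0],[1,-4,0,0,0],[1,-4,0,0,0],[1,0,-3,0,0],[1,0,-3,0,0],[1,0,0,0,0]]]';
python3 - <<'E'
from h import *
here()
for n in ('wrist','top','side'):
    d=snapshot(n);im=d['image'][:,:,::-1]
    cv2.imwrite('pics/%s5.png'%n,im)
E
```

```text
time: 11.2
tcp_pos: [0.424, 0.0043, 0.2732]
tcp_rot: [[-0.002, 0.991, -0.132], [-0.0, -0.132, -0.991], [-1.0, -0.002, 0.0]]
contact_force: [0.9, 0.1, -0.4]
width: 0.0853
track xy [-0.0638 -0.0146] z 0.2732 yaw -7.61 F [ 0.91  0.15 -0.44] w 0.08531164921733755 t 11.2 q [-0.06  0.09  2.   -0.    1.05  0.07]
```

View pics/top5.png

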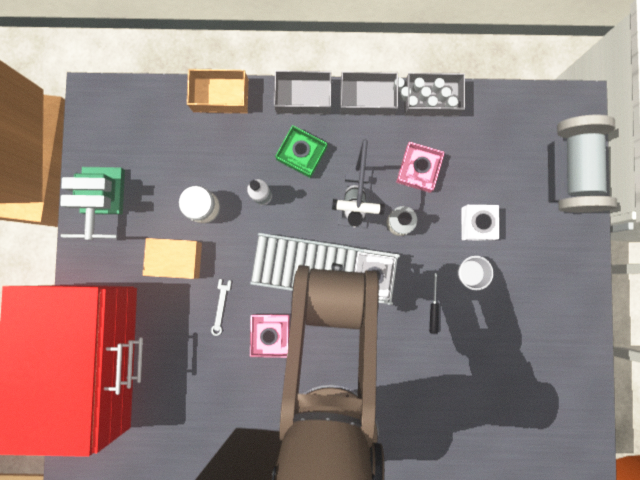

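View pics/side5.png

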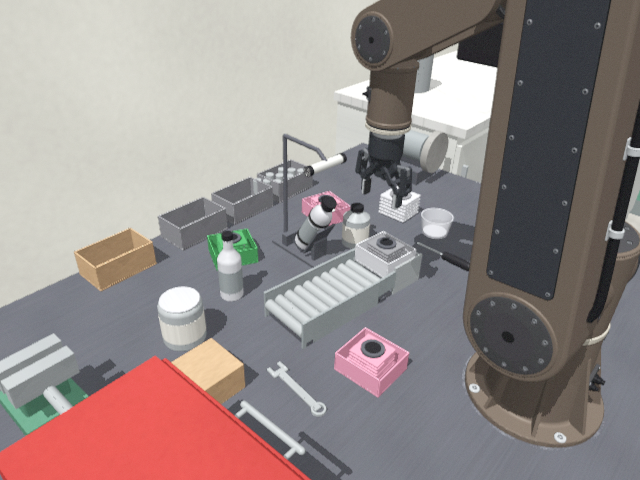

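View pics/wrist5.png

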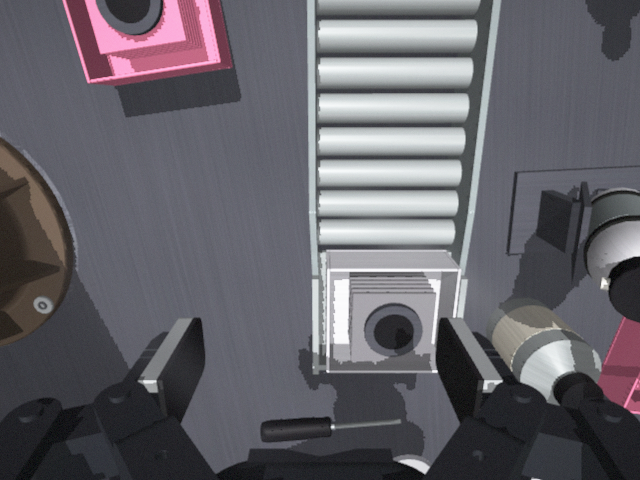

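```bash
python3 - <<'E'
from h import *
t=snapshot("top"); s=snapshot("side"); w=snapshot("wrist")
T=lambda x,y: np.array([190+x/2.4,110+y/2.4]); S=lambda x,y: np.array([180+x/2.5,120+y/2.5])
# tube
M,e=tri([t,s],[T(404,232),S(364,112)]); print("tube mid",M,e)
A,e1=tri([t,s],[T(343,226),S(322,129)]);B,e2=tri([t,s],[T(467,238),S(407,95)]); print("ends",A,B,e1,e2,np.linalg.norm(A-B),"dir",np.degrees(np.arctan2((A-B)[1],(A-B)[0]))-90)
print("tube mid z=.303 top",at_z(t,T(404,232),.303)," side",at_z(s,S(364,112),.303))
print("cap top at z.203: top",at_z(t,T(396,262),.203),at_z(t,(354.9,217.7),.203)," side",at_z(s,S(371,206),.203),at_z(s,(328.5,204.2),.203))
for n,d in(("top",t),("side",s),("wrist",w)):
    for a in silhouettes(n,"cap_top"): print(n,round(a["score"],2),a["rect"],np.argwhere(a["mask"]).mean(0)[::-1])
im=cv2.resize(t["image"][190:250,320:430,::-1],None,fx=7,fy=7,interpolation=cv2.INTER_CUBIC); cv2.imwrite("pics/capt.png",im)
im=cv2.resize(s["image"][125:270,265:375,::-1],None,fx=4,fy=4,interpolation=cv2.INTER_CUBIC); cv2.imwrite("pics/caps.png",im)
im=cv2.resize(w["image"][230:400,290:490,::-1],None,fx=3.5,fy=3.5,interpolation=cv2.INTER_CUBIC); cv2.imwrite("pics/home.png",im)
tr=np.load("track.npy"); c,sn=np.cos(tr[2]),np.sin(tr[2]); R=np.array([[c,-sn],[sn,c]])
print("hole home",((at_z(w,(393,329),.111)[:2]-tr[:2])@R).round(4))
E
```

```text
tube mid [ 0.64401825 -0.05792613  0.29966507] [np.float64(0.4227460750837653), np.float64(0.41314728155254365)]
ends [0.64766386 0.00499542 0.30100518] [ 0.63947511 -0.12362815  0.29899535] [np.float64(0.2787523423122974), np.float64(0.28032235965413044)] [np.float64(0.6943701364720494), np.float64(0.6593023189427589)] 0.12889964698090248 dir -3.6427875143324684
tube mid z=.303 top [ 0.64270889 -0.05836999  0.303     ]  side [ 0.64033598 -0.05185682  0.303     ]
cap top at z.203: top [ 0.62252177 -0.05591212  0.203     ] [ 0.62648849 -0.05559142  0.203     ]  side [ 0.62135472 -0.04607661  0.203     ] [ 0.61484589 -0.03884112  0.203     ]
top 0.46 [351.0, 211.1, 362.1, 225.8] [355.00497512 218.10447761]
side 0.71 [320.8, 199.6, 336.8, 214.9] [328.47465438 204.49769585]
wrist 0.7 [590.9, 254.3, 636.6, 322.6] [620.68779243 287.76010208]
hole home [ 0.0076 -0.1266]
```

View pics/capt.png

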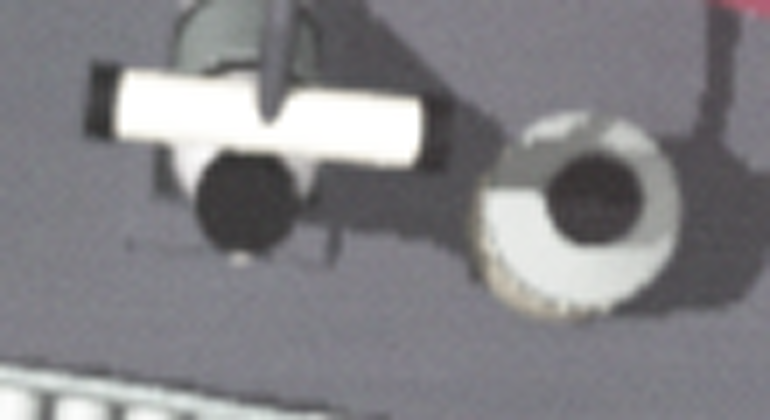

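View pics/caps.png

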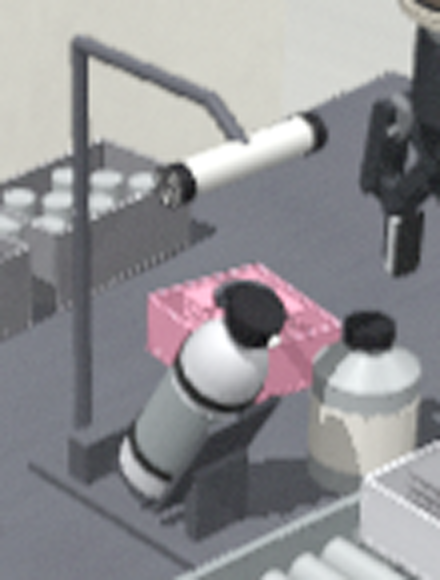

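View pics/home.png

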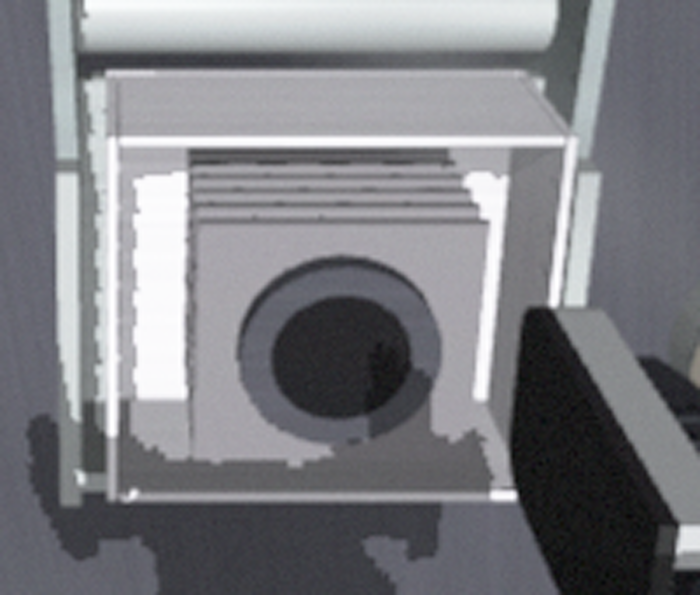

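The tray sits square in the bay with all ten rollers clear behind it. I'll take one closer look down on the back stop before pressing the cap.

```bash
python3 -m crank '[[[1,0,1.6,3.5,0],[1,0,1.6,3.5,0],[1,0,1,3.5,0],[1,0,0,3.5,0],[1,0,0,3,0],[1,0,0,0,0],[1,0,0,0,0]]]' | grep -E "time|pos";
python3 - <<'E'
from h import *
here()
w=snapshot("wrist"); cv2.imwrite("pics/w6.png",w["image"][:,:,::-1])
tr=np.load("track.npy")
im=w["image"][:,:,::-1].copy()
wire(im,w,fr(*tr,[[.0665,-.185,.085],[-.0665,-.185,.085],[-.0665,-.07,.085],[.0665,-.07,.085]]),(255,0,0))
wire(im,w,fr(*tr,[[.06,-.185,.098],[-.06,-.185,.098],[-.06,-.075,.098],[.06,-.075,.098]]),(0,200,0))
cv2.imwrite("pics/w6o.png",im)
E
```

```text
time: 12.23
tcp_pos: [0.4475, -0.1718, 0.2725]
track xy [-0.0173 -0.186 ] z 0.2725 yaw -7.79 F [ 0.74  0.92 -0.5 ] w 0.08547579903378569 t 12.2333 q [-0.43  0.18  1.9  -0.    1.06 -0.29]
```

View pics/w6.png

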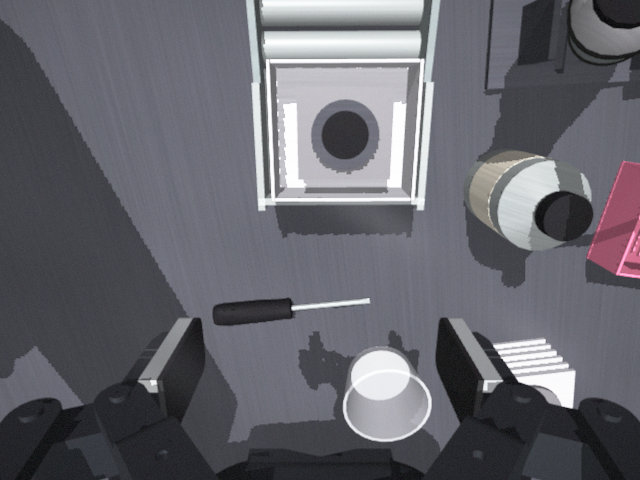

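View pics/w6o.png

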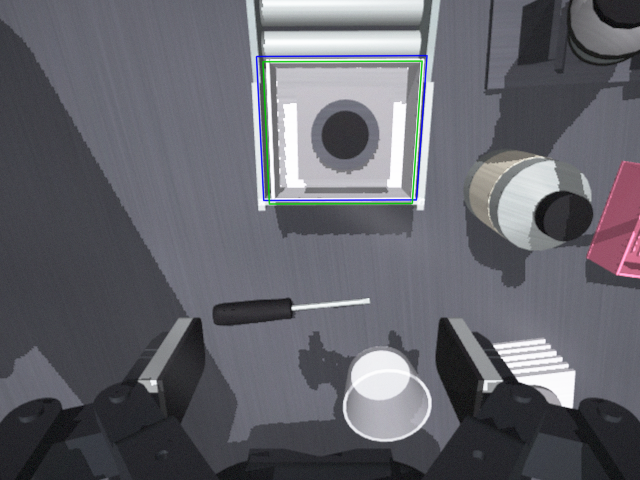

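```bash
python3 - <<'E'
from h import *
w=snapshot("wrist"); st=get_state(); R=np.array(st["tcp_rot"]); p=np.array(st["tcp_pos"])
for name,px in dict(knuckle_out=(632,405),knuckle_c=(612,408),kn_left=(12,415),fj=(500,398),padtip_in=(437,320),padtip2=(468,322),pad_bot=(490,382),pad_bot2=(500,380),padL_in=(203,320),padL_out=(178,320),padLb=(145,385),bodytopL=(250,455)).items():
    o,v=ray(w,px); o=R.T@(o-p); v=R.T@v
    for z in (-.011,0,.011): 
        X=o+v*(z-o[2])/v[2]; print(name,z,(X*1000).round(0))
E
```

```text
knuckle_out -0.011 [-78.  76. -11.]
knuckle_out 0 [-65.  88.   0.]
knuckle_out 0.011 [-52. 100.  11.]
knuckle_c -0.011 [-79.  71. -11.]
knuckle_c 0 [-66.  82.   0.]
knuckle_c 0.011 [-54.  93.  11.]
kn_left -0.011 [-81. -73. -11.]
kn_left 0 [-68. -84.   0.]
kn_left 0.011 [-56. -96.  11.]
fj -0.011 [-75.  45. -11.]
fj 0 [-62.  52.   0.]
fj 0.011 [-49.  59.  11.]
padtip_in -0.011 [-37.  40. -11.]
padtip_in 0 [-18.  46.   0.]
padtip_in 0.011 [ 1. 52. 11.]
padtip2 -0.011 [-38.  50. -11.]
padtip2 0 [-19.  58.   0.]
padtip2 0.011 [-0. 66. 11.]
pad_bot -0.011 [-69.  45. -11.]
pad_bot 0 [-55.  52.   0.]
pad_bot 0.011 [-41.  59.  11.]
pad_bot2 -0.011 [-68.  48. -11.]
pad_bot2 0 [-54.  56.   0.]
pad_bot2 0.011 [-40.  63.  11.]
padL_in -0.011 [-36. -40. -11.]
padL_in 0 [-17. -46.   0.]
padL_in 0.011 [  2. -52.  11.]
padL_out -0.011 [-36. -48. -11.]
padL_out 0 [-17. -56.   0.]
padL_out 0.011 [  2. -63.  11.]
padLb -0.011 [-70. -46. -11.]
padLb 0 [-56. -53.   0.]
padLb 0.011 [-42. -60.  11.]
bodytopL -0.011 [-92. -15. -11.]
bodytopL 0 [-82. -17.  -0.]
bodytopL 0.011 [-72. -19.  11.]
```

```bash
python3 - <<'E'
import cv2
a=cv2.imread("pics/w6.png")[290:480,380:640]; cv2.imwrite("pics/w6c.png",cv2.resize(a,None,fx=3,fy=3,interpolation=cv2.INTER_CUBIC))
a=cv2.imread("pics/side5.png")[110:220,330:450]; cv2.imwrite("pics/s5c.png",cv2.resize(a,None,fx=5,fy=5,interpolation=cv2.INTER_CUBIC))
E
```

```text
(no output)
```

View pics/w6c.png

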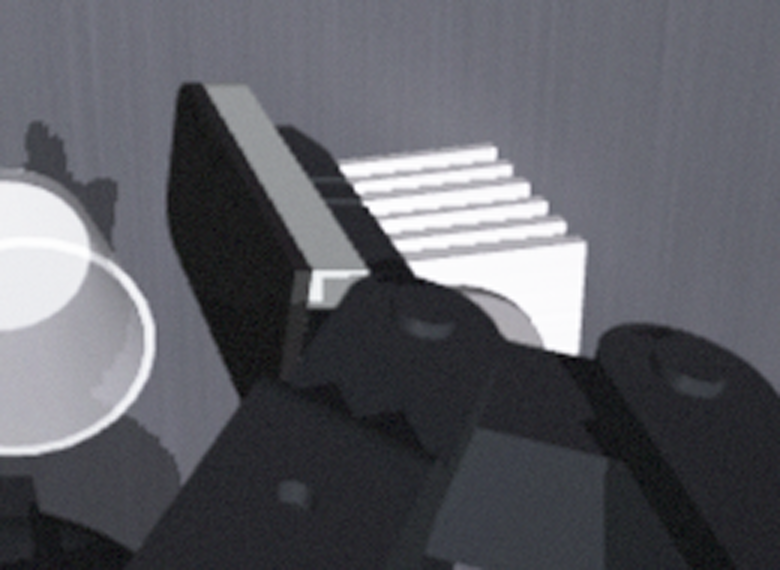

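View pics/s5c.png

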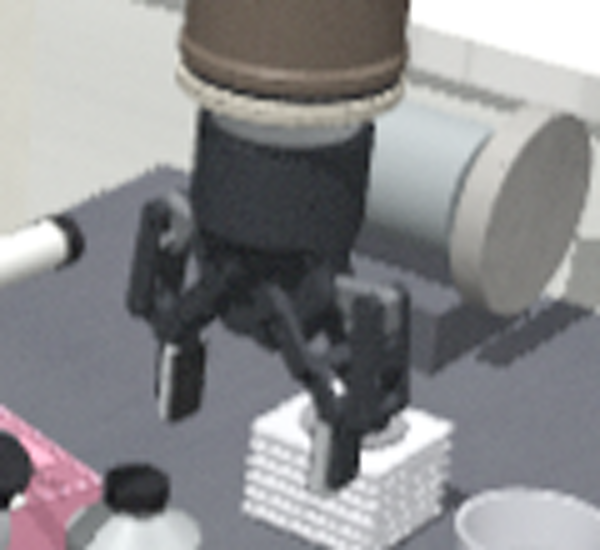

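```bash
python3 - <<'E'
from h import *
D=np.array([[.4802,1.5963,.650,.2149],[.25,1.97,.484,.2151],[.51,1.99,.534,.0736],[.47,2.08,.4912,.0729],[.09,2.00,.424,.2732],[.18,1.90,.479,.2725],[.42,1.89,.5472,.1507],[.46,2.10,.4845,.073]])
D=D[[0,1,2,3,4,5,7]]
def f(v):
    r0,z0,L1,L2,c=v; a=D[:,0]; b=a+D[:,1]+c
    return np.r_[r0+L1*np.sin(a)+L2*np.sin(b)-D[:,2], z0+L1*np.cos(a)+L2*np.cos(b)-D[:,3], 0.02*(c-0)]
r=least_squares(f,[.1,0,.45,.45,0]); print(r.x,np.abs(r.fun).max())
r0,z0,L1,L2,c=r.x
for q2 in (-.3,0,.2,.4,.6,.8,1.0):
    for q3 in (.23,.6): print(q2,q3,"r",round(r0+L1*np.sin(q2)+L2*np.sin(q2+q3+c),3),"z",round(z0+L1*np.cos(q2)+L2*np.cos(q2+q3+c),3),"q5",round(np.pi-q2-q3,2))
E
```

```text
[-0.00263206 -0.07437199  0.59850833  0.44680284  0.06481555] 0.002170523985658035
-0.3 0.23 r -0.182 z 0.944 q5 3.21
-0.3 0.6 r -0.02 z 0.915 q5 2.84
0 0.23 r 0.127 z 0.952 q5 2.91
0 0.6 r 0.273 z 0.876 q5 2.54
0.2 0.23 r 0.328 z 0.905 q5 2.71
0.2 0.6 r 0.456 z 0.802 q5 2.34
0.4 0.23 r 0.517 z 0.82 q5 2.51
0.4 0.6 r 0.621 z 0.693 q5 2.14
0.6 0.23 r 0.684 z 0.699 q5 2.31
0.6 0.6 r 0.761 z 0.554 q5 1.94
0.8 0.23 r 0.824 z 0.547 q5 2.11
0.8 0.6 r 0.871 z 0.39 q5 1.74
1.0 0.23 r 0.931 z 0.371 q5 1.91
1.0 0.6 r 0.946 z 0.207 q5 1.54
```

```bash
python3 -m crank '[[[1,-3.6,0.7,-1.2,-0.006],[1,-3.6,0.7,-1.2,-0.006],[1,-3.6,0.7,-1.2,-0.006],[1,-3.6,0.7,-1.2,-0.006],[1,-3.6,0.7,-1.2,-0.006],[1,-3.6,0.7,-1.1,-0.006],[1,-3.6,0.7,-1.1,-0.006],[1,-3.6,0.7,-1.1,-0.006],[1,-3.6,0.7,-1.1,-0.006],[1,-3.6,0.7,-1.1,-0.006],[1,-3.6,0.7,-1.1,-0.006],[1,-3.6,0.7,-1.1,-0.006],[1,-2,3,0,0],[1,-2,3,0,0],[1,-2,3,0,0],[1,-2,3,0,0]]]'; python3 -c "
from h import *
here()"
```

```text
time: 13.67
tcp_pos: [0.6246, -0.0459, 0.7527]
tcp_rot: [[0.011, 0.998, -0.059], [-0.001, -0.059, -0.998], [-1.0, 0.011, 0.0]]
contact_force: [1.1, 0.4, 0.2]
width: 0.0855
track xy [ 0.1416 -0.0379] z 0.7527 yaw -3.37 F [1.06 0.38 0.16] w 0.08548169488397334 t 13.6667 q [-0.12  0.51  0.24  0.    2.38 -0.06]
```

```bash
python3 -m crank '[[[1,-2,3,0,0],[1,-2,3,0,0],[1,-2,3,0,0],[1,0,0,0,0]]]'; python3 -c "
from h import *
here()"
```

```text
time: 14.0
tcp_pos: [0.6606, -0.0486, 0.7444]
tcp_rot: [[0.073, 0.996, -0.06], [-0.005, -0.06, -0.998], [-0.997, 0.073, 0.001]]
contact_force: [-0.9, 0.4, -0.4]
width: 0.0851
track xy [ 0.1777 -0.0357] z 0.7444 yaw -3.45 F [-0.88  0.38 -0.43] w 0.08511966659749902 t 14.0 q [-0.12  0.53  0.24  0.    2.3  -0.06]
```

```bash
python3 -m crank '[[[1,-2.5,3.2,0,0],[1,-2.5,3.2,0,0],[1,-2.5,3.2,0,0],[1,-2.5,3.2,0,0],[1,-2.5,3.2,0,0],[1,-2.5,3.2,0,0],[1,0,0,0,0],[1,0,0,0,0]]]'; python3 -c "
from h import *
here()"
```

```text
time: 14.67
tcp_pos: [0.7099, -0.0506, 0.7559]
tcp_rot: [[0.212, 0.975, -0.061], [-0.016, -0.059, -0.998], [-0.977, 0.212, 0.003]]
contact_force: [-0.2, -0.3, 0.7]
width: 0.0855
track xy [ 0.2268 -0.0313] z 0.7559 yaw -3.49 F [-0.22 -0.31  0.67] w 0.08548990202165759 t 14.6667 q [-0.12  0.52  0.24  0.01  2.17 -0.05]
```

```bash
python3 -m crank '[[[1,-2,3.6,0,0],[1,-2,3.6,0,0],[1,-2,3.6,0,0],[1,-2,3.6,0,0],[1,-2,3.6,0,0],[1,-2,3.6,0,0],[1,-2,3.6,0,0],[1,-2,3.6,0,0],[1,-2,3.6,0,0],[1,-2,3.6,0,0],[1,0,0,0,0],[1,0,0,0,0]]]'; python3 -c "
from h import *
here()"
```

```text
time: 15.67
tcp_pos: [0.7929, -0.0534, 0.8044]
tcp_rot: [[0.466, 0.882, -0.062], [-0.033, -0.053, -0.998], [-0.884, 0.468, 0.005]]
contact_force: [-0.1, -0.0, 0.3]
width: 0.0856
track xy [ 0.3095 -0.0231] z 0.8044 yaw -3.42 F [-0.12 -0.01  0.33] w 0.0855696493752492 t 15.6667 q [-0.12  0.5   0.24  0.02  1.92 -0.04]
```

```bash
python3 -m crank '[[[-1,-1.5,2.6,0,0],[-1,0,0,0,0],[-1,0,0,0,0]]]'; python3 -c "
from h import *
here()"
```

```text
time: 15.92
tcp_pos: [0.796, -0.0534, 0.8109]
tcp_rot: [[0.484, 0.873, -0.062], [-0.034, -0.052, -0.998], [-0.874, 0.485, 0.005]]
contact_force: [0.6, 0.3, -0.0]
width: 0.0511
track xy [ 0.3126 -0.0227] z 0.8109 yaw -3.41 F [ 0.57  0.33 -0.05] w 0.05105131523806035 t 15.9167 q [-0.12  0.5   0.24  0.02  1.9  -0.04]
```

```bash
python3 -m crank '[[[-1,0,-3.7,0,0],[-1,0,-3.7,0,0],[-1,0,-3.7,0,0],[-1,0,-3.7,0,0],[-1,0,-3.7,0,0],[-1,0,-3.7,0,0],[-1,0,-3.7,0,0],[-1,0,-3.7,0,0],[-1,0,-3.7,0,0],[-1,0,-3.7,0,0],[-1,0,-3.7,0,0],[-1,0,-3.7,0,0],[-1,0,0,0,0],[-1,0,0,0,0]]]'; cat >> h.py <<'E'
def cap(C=(.6215,-.056,.203)):
    st=get_state(); R=np.array(st["tcp_rot"]); print("to cap in tool axes, from fingertip (mm)",((R.T@(np.array(C)-st["tcp_pos"]))*1000-[8,0,0]).round(1),"F tool",(R.T@np.array(st["contact_force"])).round(2),"t",st["time"],"w",round(st["width"],4),"q",np.round(st["q"],2))
E
python3 -c "
from h import *
here();cap()"
```

```text
time: 17.08
tcp_pos: [0.4546, -0.0333, 0.6244]
tcp_rot: [[0.484, 0.873, -0.062], [-0.035, -0.052, -0.998], [-0.874, 0.486, 0.005]]
contact_force: [0.5, -0.4, 0.3]
width: -0.0
track xy [-0.0285 -0.0478] z 0.6244 yaw -3.43 F [ 0.54 -0.36  0.3 ] w -4.353109844725085e-05 t 17.0833 q [-0.19 -0.3   1.62  0.06  1.31 -0.13]
to cap in tool axes, from fingertip (mm) [442.  -57.9  10.2] F tool [0.01 0.63 0.32] t 17.0833 w -0.0 q [-0.19 -0.3   1.62  0.06  1.31 -0.13]
```

```bash
python3 -m crank '[[[-1,0,-2.9,0.5,0],[-1,0,-2.9,0.5,0],[-1,3.5,0,0,0],[-1,3.5,0,0,0],[-1,3.5,0,0,0],[-1,3.5,0,0,0],[-1,3.5,0,0,0],[-1,3.5,0,0,0],[-1,3.5,0,0,0],[-1,0,0,0,0],[-1,0,0,0,0]]]'; 
python3 -c "
from h import *
cap()
for n in ('wrist','side','top'):
    d=snapshot(n);cv2.imwrite('pics/%s7.png'%n,d['image'][:,:,::-1])
    print(n,[(round(a['score'],2),np.round(a['rect']),np.argwhere(a['mask']).mean(0)[::-1].round(1)) for a in silhouettes(n,'cap_top')])
    if n=='wrist': print(proj(d,[.6215,-.056,.203]),d['T'][:3,3])
"
```

```text
time: 18.0
tcp_pos: [0.5242, -0.0487, 0.3804]
tcp_rot: [[0.48, 0.875, -0.062], [-0.033, -0.052, -0.998], [-0.876, 0.482, 0.004]]
contact_force: [1.0, 0.7, 0.8]
width: -0.0
to cap in tool axes, from fingertip (mm) [194.5   0.    0.5] F tool [-0.21  1.18 -0.74] t 18.0 w -0.0 q [-0.19 -0.11  2.05  0.09  0.71 -0.19]
wrist [(0.94, array([293., 171., 343., 217.]), array([319.7, 194.4]))]
[[319.66324718 197.59435792]] [0.45295931 0.03849136 0.51936904]
side [(0.58, array([319., 196., 334., 212.]), array([328.3, 204.5]))]
top [(0.56, array([351., 208., 364., 228.]), array([355.2, 217.8]))]
```

View pics/wrist7.png

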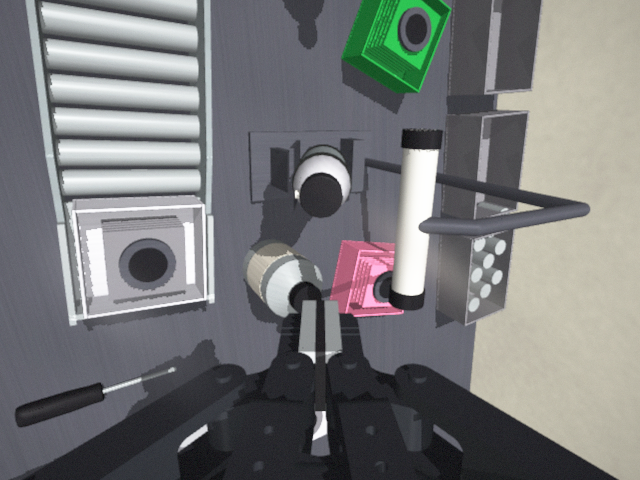

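View pics/side7.png

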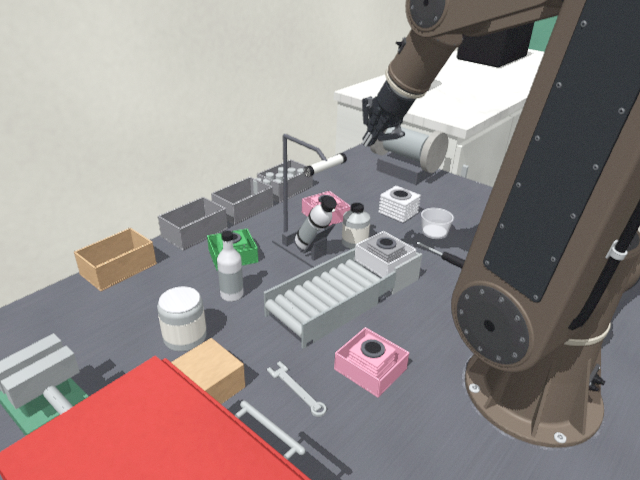

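```bash
python3 -m crank '[[[-1,3,0,0,0],[-1,3,0,0,0],[-1,3,0,0,0],[-1,2.5,0,0,0],[-1,2,0,0,0],[-1,1,0,0,0],[-1,0,0,0,0],[-1,0,0,0,0]]]'; 
python3 -c "
from h import *
cap()
d=snapshot('wrist');cv2.imwrite('pics/wrist8.png',d['image'][:,:,::-1]); print(proj(d,[.6215,-.056,.203]))
d=snapshot('side');cv2.imwrite('pics/side8.png',cv2.resize(d['image'][90:270,240:440,::-1],None,fx=3.2,fy=3.2,interpolation=cv2.INTER_CUBIC))
"
```

```text
time: 18.97
tcp_pos: [0.5939, -0.0538, 0.256]
tcp_rot: [[0.484, 0.873, -0.062], [-0.034, -0.052, -0.998], [-0.874, 0.485, 0.005]]
contact_force: [0.1, 0.4, -0.2]
width: -0.0002
to cap in tool axes, from fingertip (mm) [51.8 -1.5  0.2] F tool [ 0.17 -0.06 -0.45] t 18.9667 w -0.0002 q [-0.17  0.15  2.12  0.14  0.37 -0.23]
[[316.93502428 252.77187737]]
```

View pics/wrist8.png

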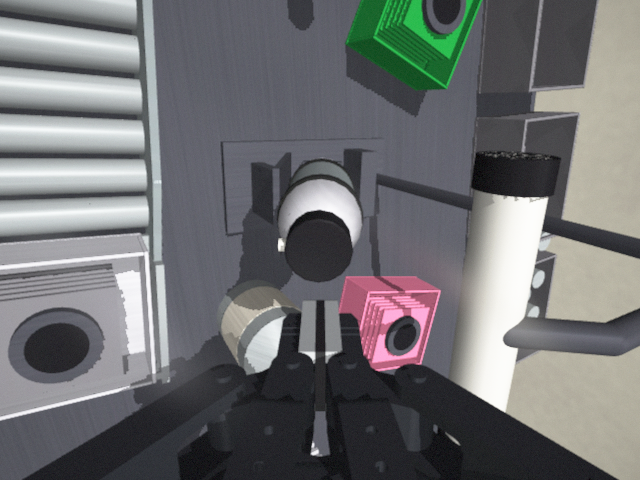

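View pics/side8.png

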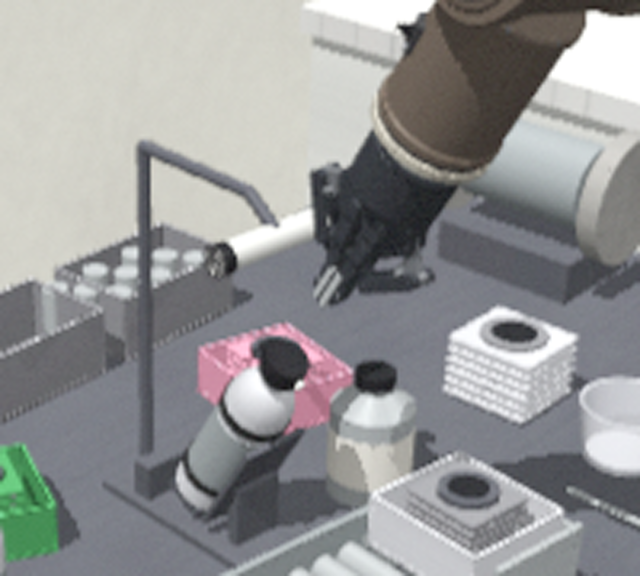

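```bash
python3 - <<'E'
from h import *
w=snapshot("wrist"); st=get_state(); R=np.array(st["tcp_rot"]); p=np.array(st["tcp_pos"])
for px in [(430,370),(500,398),(560,430),(630,470)]:
    o,v=ray(w,px); o=R.T@(o-p); v=R.T@v
    print(px,[((o+v*(z-o[2])/v[2])*1000).round(0).tolist() for z in (-.04,-.025,-.012)])
for P in ([.643,-.058,.301],[.6414,-.0573,.303]): print("tube in tool",(R.T@(np.array(P)-p)*1000).round(1))
E
```

```text
(430, 370) [[-102.0, 18.0, -40.0], [-82.0, 25.0, -25.0], [-64.0, 30.0, -12.0]]
(500, 398) [[-109.0, 27.0, -40.0], [-91.0, 37.0, -25.0], [-75.0, 45.0, -12.0]]
(560, 430) [[-115.0, 33.0, -40.0], [-99.0, 44.0, -25.0], [-86.0, 54.0, -12.0]]
(630, 470) [[-121.0, 37.0, -40.0], [-108.0, 51.0, -25.0], [-96.0, 62.0, -12.0]]
tube in tool [-14.5  64.2   1.3]
tube in tool [-17.1  63.8   0.7]
```

```bash
python3 - <<'E'
from h import *
s=snapshot("side"); st=get_state(); R=np.array(st["tcp_rot"]); p=np.array(st["tcp_pos"])
y0,x0,k=130,310,6
im=cv2.resize(s["image"][y0:y0+95,x0:x0+130,::-1],None,fx=k,fy=k,interpolation=cv2.INTER_CUBIC)
d=dict(s);d["fx"]*=k;d["fy"]*=k;d["cx"]=(s["cx"]-x0)*k;d["cy"]=(s["cy"]-y0)*k
def dot(X,c,t):
    q=proj(d,p+R@np.array(X))[0].round().astype(int); cv2.circle(im,tuple(map(int,q)),3,c,-1); cv2.putText(im,t,(int(q[0])+4,int(q[1])),0,.4,c,1)
for x in (.008,-.03,-.065,-.1,-.14):
    dot([x,0,0],(0,255,255),"%d"%(x*1000))
    dot([x,.033,0],(0,255,0),"y33"); dot([x,.055,0],(0,0,255),"y55"); dot([x,-.033,0],(255,0,0),"-33")
dot([-.16,0,-.082],(255,0,255),"cam")
cv2.imwrite("pics/s9.png",im)
E
```

View pics/s9.png

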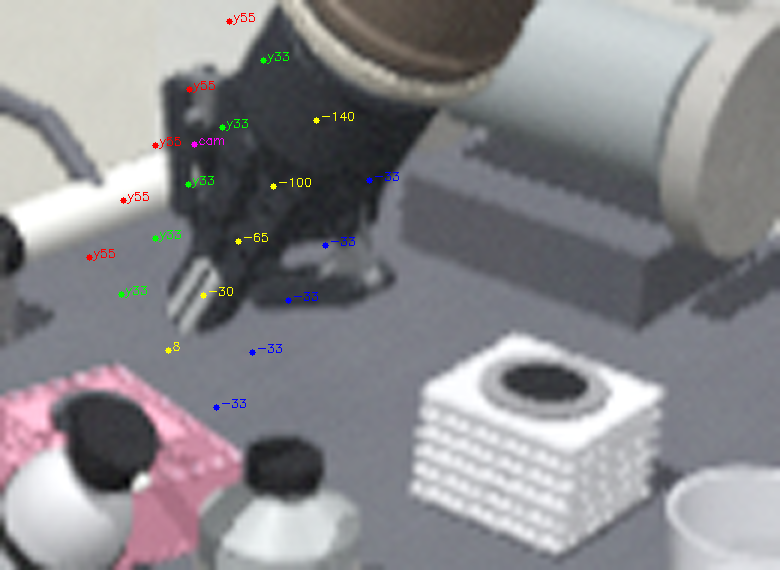

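The linkage is wide even when shut: about ±60 mm in tool y, with the tube near +52 mm. So I'll turn the hand 90°, bringing its narrow side to the lamp, before going further in.

```bash
python3 -m crank '[[[-1,-2,0,0,0],[-1,0,0,0,-0.12],[-1,0,0,0,-0.12],[-1,0,0,0,-0.12],[-1,0,0,0,-0.12],[-1,0,0,0,-0.12],[-1,0,0,0,-0.12],[-1,0,0,0,-0.12],[-1,0,0,0,-0.12],[-1,0,0,0,-0.12],[-1,0,0,0,-0.12],[-1,0,0,0,-0.12],[-1,0,0,0,-0.12],[-1,0,0,0,-0.13],[-1,0,0,0,0],[-1,0,0,0,0]]]'; 
python3 -c "
from h import *
cap()
d=snapshot('wrist');cv2.imwrite('pics/wrist10.png',d['image'][:,:,::-1]); print(proj(d,[.6215,-.056,.203]))
d=snapshot('side');cv2.imwrite('pics/side10.png',cv2.resize(d['image'][90:270,240:440,::-1],None,fx=3.2,fy=3.2,interpolation=cv2.INTER_CUBIC))
"
```

```text
time: 20.5
tcp_pos: [0.5843, -0.0531, 0.2737]
tcp_rot: [[0.485, 0.071, 0.872], [-0.034, 0.998, -0.062], [-0.874, -0.0, 0.486]]
contact_force: [-0.1, -0.4, -0.5]
width: 0.0001
to cap in tool axes, from fingertip (mm) [71.9 -0.2 -1.8] F tool [ 0.42 -0.41 -0.26] t 20.5 w 0.0001 q [-0.18  0.11  2.12  0.13  0.41 -1.78]
[[319.99661568 238.57911195]]
```

View pics/wrist10.png

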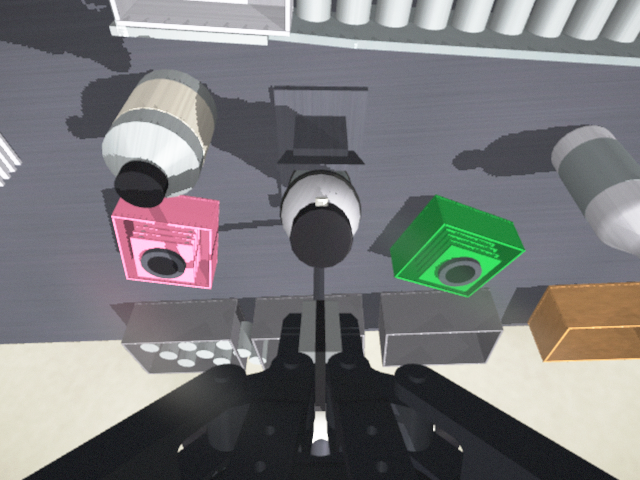

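View pics/side10.png

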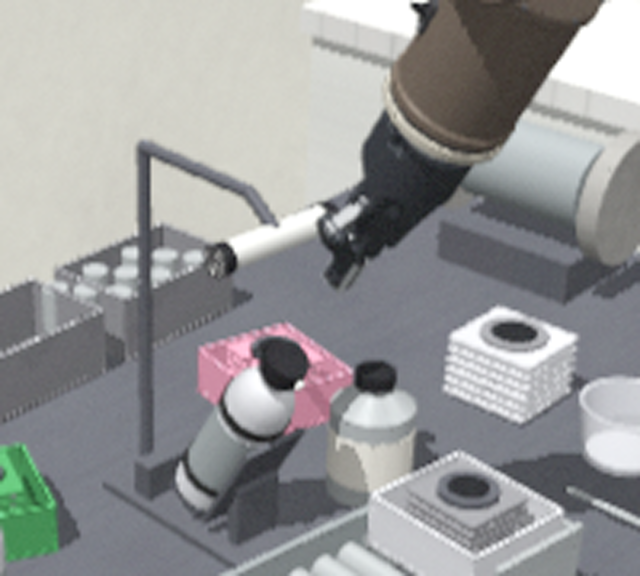

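```bash
python3 -m crank '[[[-1,2,0,0,0],[-1,2,0,0,0],[-1,1,0,0,0],[-1,0.6,0,0,0],[-1,0.4,0,0,0],[-1,0,0,0,0]]]'|grep force; 
python3 -c "
from h import *
cap()
d=snapshot('wrist');cv2.imwrite('pics/wrist11.png',d['image'][:,:,::-1])
d=snapshot('side');cv2.imwrite('pics/side11.png',cv2.resize(d['image'][90:270,240:440,::-1],None,fx=3.2,fy=3.2,interpolation=cv2.INTER_CUBIC))
"
```

```text
contact_force: [0.1, 0.3, 0.0]
to cap in tool axes, from fingertip (mm) [10.9 -0.3 -0.9] F tool [0.04 0.32 0.09] t 21.1 w 0.0 q [-0.17  0.23  2.13  0.17  0.28 -1.83]
```

View pics/wrist11.png

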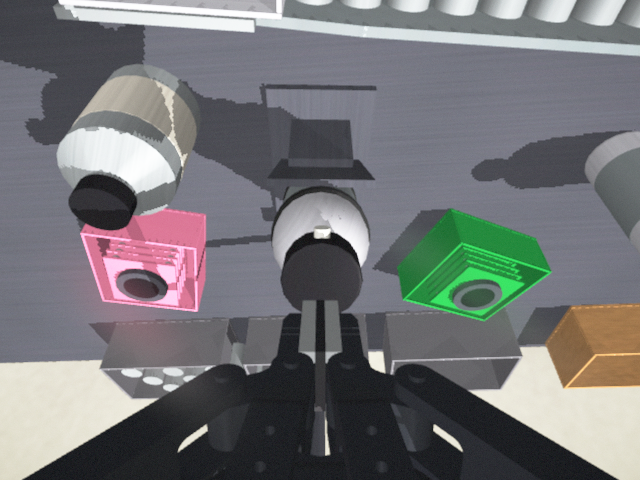

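View pics/side11.png

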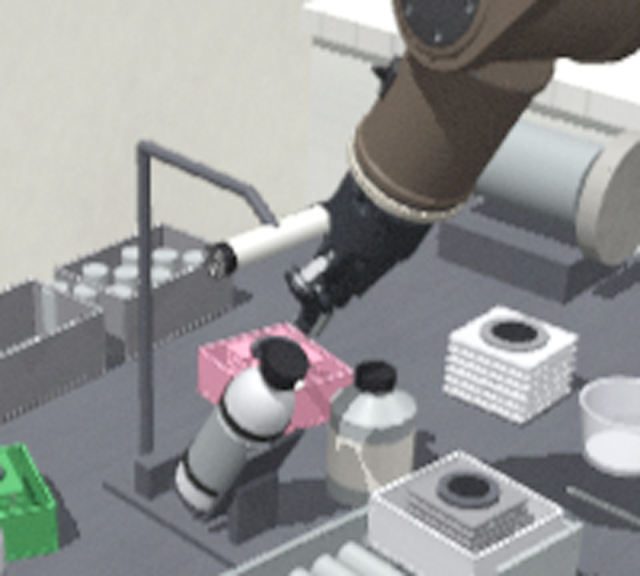

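```bash
for i in 1; do python3 -m crank '[[[-1,0.4,0,0,0],[-1,0.4,0,0,0],[-1,0,0,0,0]]]'|grep force; done; python3 -m crank '[[[-1,0.3,0,0,0],[-1,0,0,0,0]]]'|grep force; python3 -c "
from h import *
cap()"; python3 -m crank '[[[-1,0.3,0,0,0],[-1,0,0,0,0]]]'|grep force; python3 -c "
from h import *
cap()"
```

```text
contact_force: [0.6, 1.0, -0.7]
contact_force: [0.1, 0.5, -0.8]
to cap in tool axes, from fingertip (mm) [-0.1 -0.3 -1.1] F tool [ 0.75  0.5  -0.3 ] t 21.6167 w -0.0001 q [-0.17  0.25  2.13  0.19  0.26 -1.84]
contact_force: [-0.6, 0.3, -1.0]
to cap in tool axes, from fingertip (mm) [-3.1 -0.3 -1.1] F tool [ 0.52  0.3  -1.04] t 21.7833 w 0.0001 q [-0.17  0.26  2.13  0.19  0.25 -1.84]
```

```bash
python3 -m crank '[[[-1,0.3,0,0,0],[-1,0,0,0,0]]]'|grep force; python3 -m crank '[[[-1,0.2,0,0,0],[-1,0,0,0,0]]]'|grep force; python3 -m crank '[[[-1,0.2,0,0,0],[-1,0,0,0,0]]]'|grep force;  python3 -c "
from h import *
cap()
d=snapshot('wrist');cv2.imwrite('pics/wrist12.png',d['image'][:,:,::-1])"
```

```text
contact_force: [-0.3, -0.3, -0.6]
contact_force: [0.2, -0.1, -0.9]
contact_force: [-0.3, -0.4, -0.0]
to cap in tool axes, from fingertip (mm) [-10.   -0.3  -1.1] F tool [-0.11 -0.4  -0.27] t 22.2833 w 0.0002 q [-0.17  0.27  2.13  0.2   0.24 -1.85]
```

View pics/wrist12.png

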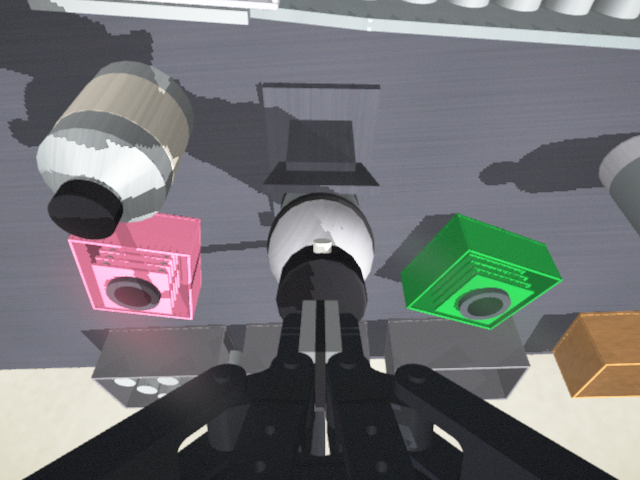

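```bash
for i in 1; do python3 -m crank '[[[-1,0.2,0,0,0],[-1,0,0,0,0]]]'|grep force; python3 -m crank '[[[-1,0.2,0,0,0],[-1,0,0,0,0]]]'|grep force; python3 -m crank '[[[-1,0.2,0,0,0],[-1,0,0,0,0]]]'|grep force; done;  python3 -c "
from h import *
cap()
d=snapshot('wrist'); print(((np.linalg.inv(d['T'])@[.6215,-.056,.203,1]))[2])
d=snapshot('side');cv2.imwrite('pics/side13.png',cv2.resize(d['image'][140:260,270:390,::-1],None,fx=5,fy=5,interpolation=cv2.INTER_CUBIC))"
```

```text
contact_force: [-0.7, 0.7, -0.4]
contact_force: [-0.4, -0.4, 0.2]
contact_force: [-0.7, 0.2, -0.4]
to cap in tool axes, from fingertip (mm) [-16.   -0.3  -1.1] F tool [ 0.03  0.14 -0.83] t 22.8333 w -0.0 q [-0.17  0.29  2.13  0.21  0.23 -1.86]
0.16883164103865173
```

View pics/side13.png

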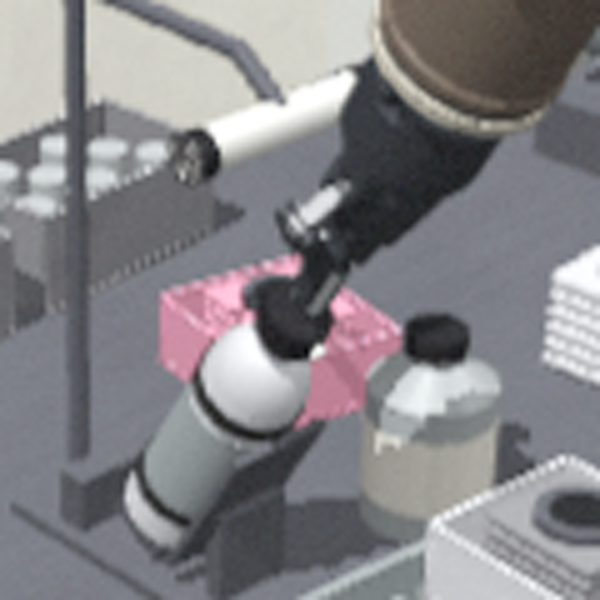

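```bash
python3 - <<'E'
from h import *
s=snapshot("side"); w=snapshot("wrist"); st=get_state(); R=np.array(st["tcp_rot"]); p=np.array(st["tcp_pos"]); C=np.array([.6215,-.056,.203])
ax=-R[:,0]
ths=np.linspace(0,2*np.pi,40)
for d0,n,(y0,x0,h,wd,k) in ((s,"s",(160,290,80,80,7)),(w,"w",(200,240,140,160,4))):
    im=cv2.resize(d0["image"][y0:y0+h,x0:x0+wd,::-1],None,fx=k,fy=k,interpolation=cv2.INTER_CUBIC)
    d=dict(d0);d["fx"]*=k;d["fy"]*=k;d["cx"]=(d0["cx"]-x0)*k;d["cy"]=(d0["cy"]-y0)*k
    for off,col in ((0,(0,255,0)),(-.022,(255,128,0))):
        wire(im,d,np.array([C+off*ax+.02*(np.cos(t)*R[:,1]+np.sin(t)*R[:,2]) for t in ths]),col)
    for x in (.008,-.008,-.024):
        wire(im,d,np.array([p+R@[x,a*.0145,b*.011] for a,b in ((1,1),(-1,1),(-1,-1),(1,-1))]),(0,0,255) if x>0 else (0,255,255))
    cv2.imwrite(f"pics/ov14{n}.png",im)
E
```

```text
(no output)
```

View pics/ov14s.png

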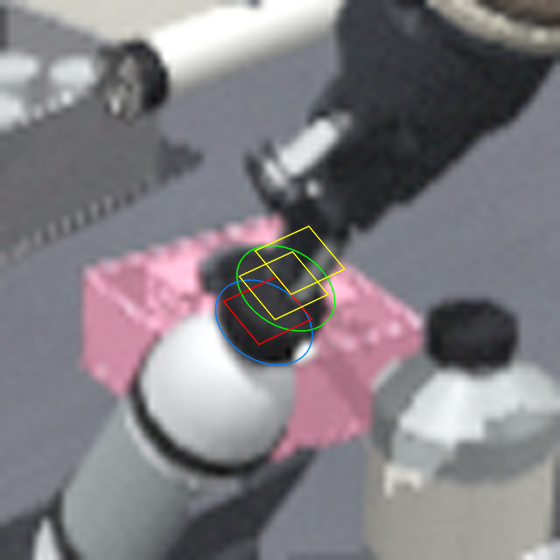

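View pics/ov14w.png

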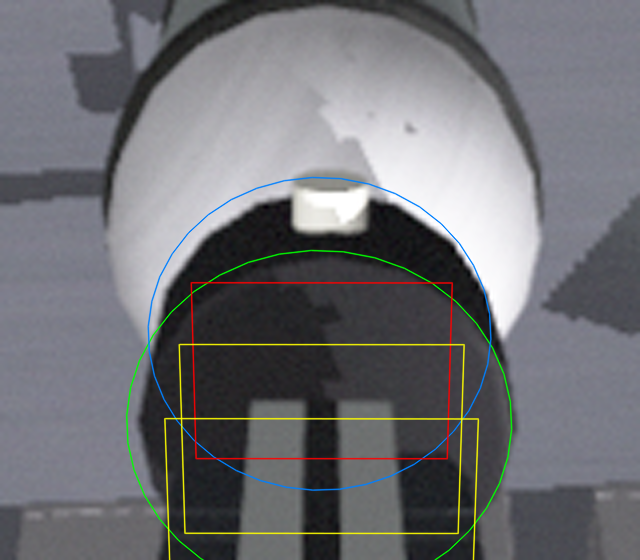

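The overlays put the real cap top about 9 mm lower along the axis than my model, close to my hand-picked triangulation (z ≈ 0.195). The fingers are still centred on it, so I'll go on feeling for contact.

```bash
python3 -m crank '[[[-1,0.2,0,0,0],[-1,0,0,0,0]]]'|grep force; python3 -m crank '[[[-1,0.2,0,0,0],[-1,0,0,0,0]]]'|grep force; python3 -m crank '[[[-1,0.2,0,0,0],[-1,0,0,0,0]]]'|grep force;   python3 -c "
from h import *
cap()"
```

```text
contact_force: [-0.7, -0.1, -0.0]
contact_force: [0.1, -0.3, -0.3]
contact_force: [0.0, -0.2, -0.5]
to cap in tool axes, from fingertip (mm) [-22.   -0.3  -1.1] F tool [ 0.48 -0.15 -0.21] t 23.5333 w 0.0001 q [-0.17  0.3   2.13  0.22  0.22 -1.87]
```

```bash
python3 - <<'E'
from h import *
s=snapshot("side"); w=snapshot("wrist")
cv2.imwrite("pics/s15.png",cv2.resize(s["image"][165:245,285:385,::-1],None,fx=7,fy=7,interpolation=cv2.INTER_CUBIC))
cv2.imwrite("pics/w15.png",cv2.resize(w["image"][200:400,200:440,::-1],None,fx=3,fy=3,interpolation=cv2.INTER_CUBIC))
print([(round(a['score'],2),np.round(a['rect'])) for a in silhouettes('wrist','cap_top')])
E
```

```text
[(0.71, array([272., 247., 367., 334.]))]
```

View pics/s15.png

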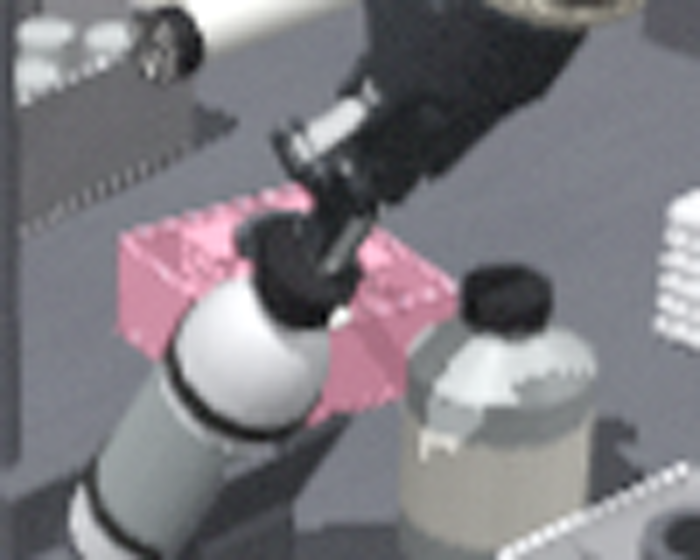

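View pics/w15.png

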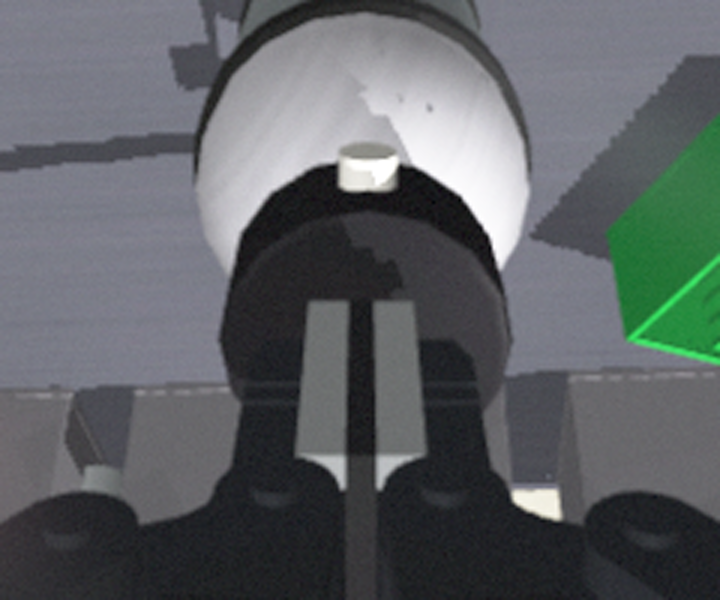

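```bash
python3 -m crank '[[[-1,0.3,0,0,0],[-1,0.3,0,0,0],[-1,0,0,0,0]]]'|grep force; python3 -m crank '[[[-1,0.2,0,0,0],[-1,0,0,0,0]]]'|grep force; python3 -m crank '[[[-1,0.2,0,0,0],[-1,0,0,0,0]]]'|grep force;   python3 -c "
from h import *
cap()"
```

```text
contact_force: [-1.4, -0.3, 4.8]
contact_force: [-2.6, 0.0, 6.8]
contact_force: [-3.6, -0.2, 6.7]
to cap in tool axes, from fingertip (mm) [-31.8  -0.2  -1.5] F tool [-7.56 -0.48  0.13] t 24.2667 w -0.0004 q [-0.16  0.32  2.13  0.23  0.2  -1.89]
```

```bash
python3 -m crank '[[[-1,0.2,0,0,0],[-1,0,0,0,0]]]'|grep force; python3 -m crank '[[[-1,0.15,0,0,0],[-1,0,0,0,0],[-1,0,0,0,0]]]'|grep force;   python3 -c "
from h import *
cap()
d=snapshot('wrist');cv2.imwrite('pics/w16.png',d['image'][:,:,::-1])
d=snapshot('side');cv2.imwrite('pics/s16.png',cv2.resize(d['image'][140:260,270:390,::-1],None,fx=5,fy=5,interpolation=cv2.INTER_CUBIC))"
```

```text
contact_force: [-4.0, -0.5, 7.7]
contact_force: [-20.3, -0.2, 28.4]
to cap in tool axes, from fingertip (mm) [-34.2  -0.2  -1.6] F tool [-34.61  -1.61  -3.88] t 24.6833 w -0.0005 q [-0.16  0.32  2.13  0.24  0.19 -1.89]
```

View pics/w16.png

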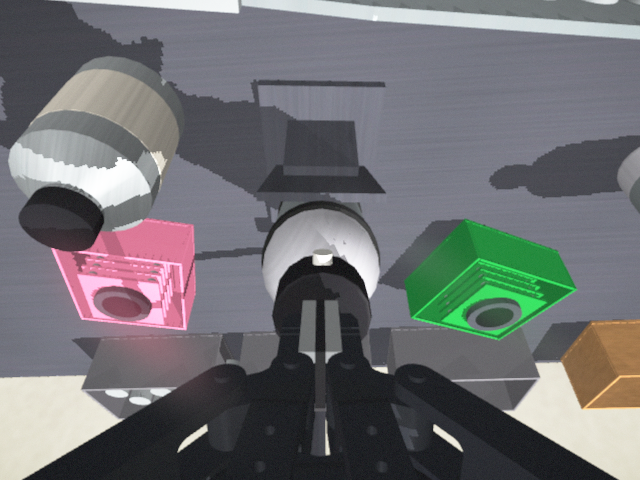

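View pics/s16.png

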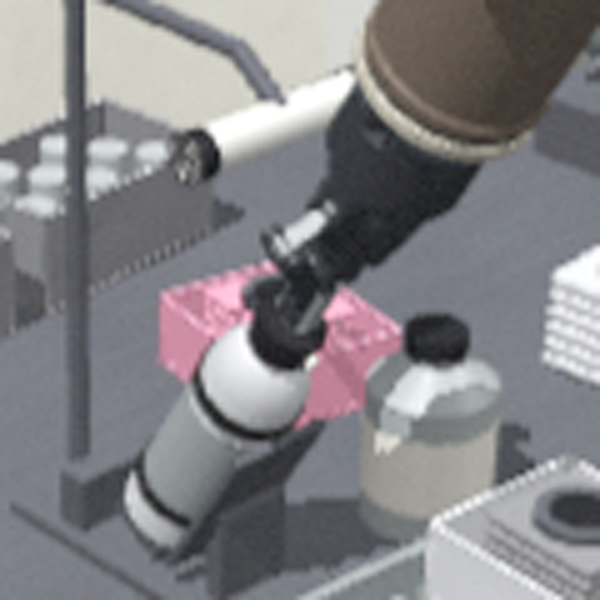

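The force jumped from about 9 N to 35 N, so the cap is on its end stop. I'll back straight out along the can's axis.

```bash
python3 -m crank '[[[-1,-0.3,0,0,0],[-1,-0.5,0,0,0],[-1,-0.8,0,0,0],[-1,-1.5,0,0,0],[-1,-3,0,0,0],[-1,-3,0,0,0],[-1,-3,0,0,0],[-1,-3,0,0,0],[-1,-3,0,0,0],[-1,-3,0,0,0],[-1,-2,0,0,0],[-1,0,0,0,0],[-1,0,0,0,0],[-1,0,0,0,0]]]';  python3 - <<'E'
from h import *
cap()
for n in ("wrist","side","top"):
    d=snapshot(n); cv2.imwrite(f"pics/{n}17.png",d["image"][:,:,::-1])
    print(n,[(round(a['score'],2),np.round(a['rect']),np.argwhere(a['mask']).mean(0)[::-1].round(1)) for a in silhouettes(n,'cap_top')][:1])
E
```

```text
time: 25.95
tcp_pos: [0.5237, -0.0488, 0.3811]
tcp_rot: [[0.483, 0.067, 0.873], [-0.034, 0.998, -0.058], [-0.875, -0.002, 0.484]]
contact_force: [-0.1, -0.5, -0.1]
width: 0.0001
to cap in tool axes, from fingertip (mm) [195.3  -0.2  -0.5] F tool [ 0.06 -0.51 -0.06] t 25.95 w 0.0001 q [-0.2  -0.11  2.05  0.09  0.7  -1.75]
wrist [(0.68, array([297., 169., 342., 216.]), array([320.4, 194.9]))]
side [(0.71, array([320., 199., 338., 216.]), array([327.8, 203.9]))]
top [(0.68, array([349., 212., 362., 227.]), array([354.5, 217.9]))]
```

View pics/side17.png

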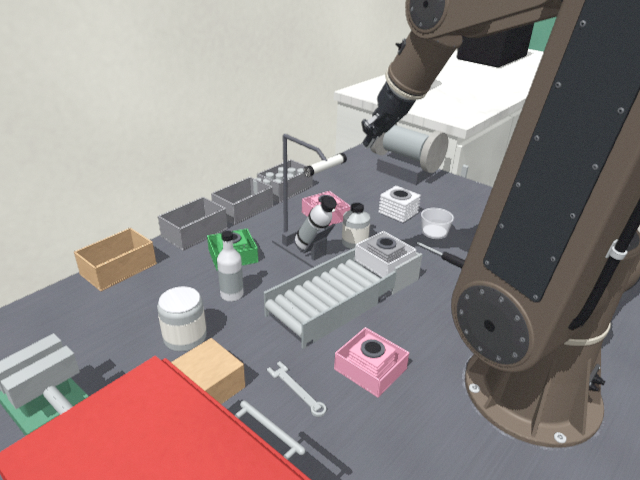

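View pics/top17.png

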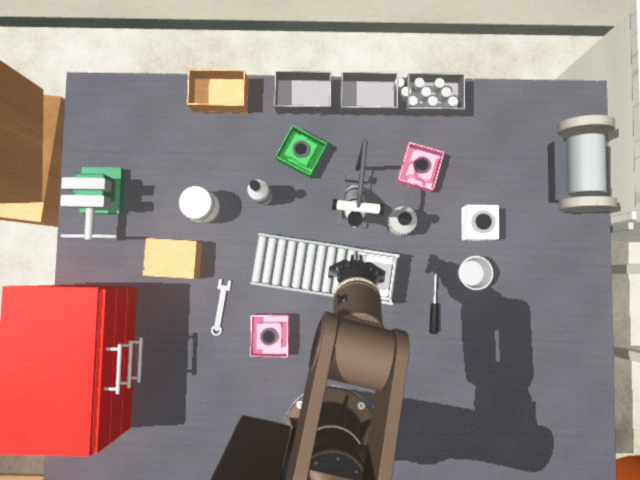

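View pics/wrist17.png

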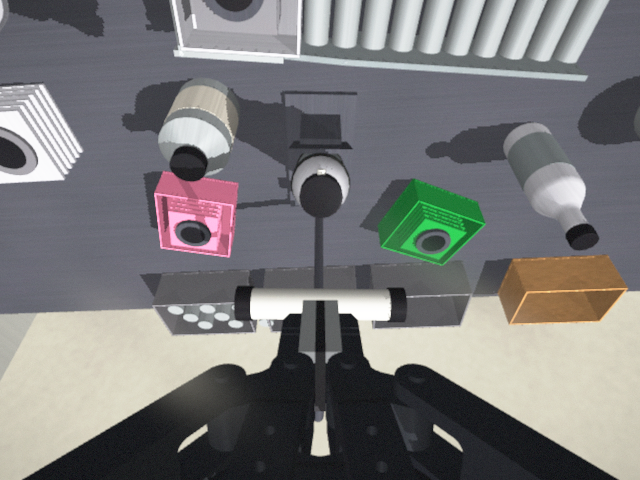

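The cap is back up: its silhouette centres are within about 1 px of the ones before the press. The tray is still home at side (388,260), nothing else has moved, and the arm is clear.

```bash
python3 -c "
from plant import *
print(close_job())"
```

```text
the job is handed in; nothing more can be done
None
```

The tray is home against the back stop, the cap was then pressed right down and has sprung back up, and I handed the job in at about 26 s of the 53 s allowed.

- **Tray:** I pushed the bare-aluminium tray along the rollers with the half-open fingertips low on its +y wall. The push force jumped from about 3 N to 25 N within 2 mm of where home should be. A wrist picture taken before I touched the can showed the tray square, with no gap to the stop. My estimates of its position differ from home by 2–3 mm along the track, which is about the camera calibration. It may sit up to 7 mm off centre sideways.
- **Cap:** The moves have no tilt command, so I ran the arm against its reach limit, which tilted the hand outward by 29°. I also turned the hand 90° so its wide linkage stayed clear of the lamp. Then I pressed along the can's axis with the fingers shut. The force rose to about 9 N and then jumped to 35 N at the end stop.
- **After backing out:** The contact force was about zero. The cap showed in the same place as before the press in all three cameras. The tray was still home and nothing else had visibly moved.
- **What disagreed:** The cap top seemed 5–9 mm lower along its axis than the 203 mm given. Contact came 25–30 mm later than I calculated, partly because the shut fingertips seemed to sit well behind the stated 8 mm. I found the contact by force in 2–3 mm steps instead.

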